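# Make up two haematology staining kits

### The job

Make up two kits from the stock on the bench. White tray: the red-capped bottle, the amber jar and the blue slide box; black tray: the purple-capped bottle and the orange slide box, each slide box lying flat in its tray's long pocket, and each bottle or jar standing in a square pocket of its own (either one will do). Set things down on the pocket floor rather than dropping them, knock nothing over, and leave the green-capped bottle, the tally counter and the timer where they are.

Things in the scene. Friction and masses are not known exactly. Their poses are not given: they have to be found in the camera images.
- white_tray: White plastic kit tray, fixed, 124 mm (x) by 246 mm (y), 14 mm high, with grey-floored pockets open at the top, 10 mm deep (floor 4 mm above the table). Origin: centre of its underside. In its own frame: long pocket, 104 (x) by 60 mm (y), centred at x 0, y -80 mm, for a slide box lengthwise along x; square pockets, 60 by 60 mm, at x 0, y 0 and x 0, y +80 mm.
- black_tray: Black plastic kit tray, fixed, 124 mm (x) by 166 mm (y), 14 mm high, with grey-floored pockets open at the top, 10 mm deep (floor 4 mm above the table). Origin: centre of its underside. In its own frame: long pocket, 104 (x) by 60 mm (y), centred at x 0, y -40 mm, for a slide box lengthwise along x; one square pocket, 60 by 60 mm, at x 0, y +40 mm.
- red_bottle: Dropper bottle standing upright, red cap: white round body 34 mm in diameter and 42 mm high, shoulder, then a red cap 28 mm in diameter; 66 mm high in all, about 60 g. Loose. Origin: centre of the underside; z up.
- purple_bottle: Dropper bottle standing upright, purple cap: white round body 34 mm in diameter and 42 mm high, shoulder, then a purple cap 28 mm in diameter; 66 mm high in all, about 60 g. Loose. Origin: centre of the underside; z up.
- amber_jar: Dark amber-brown round jar with a white lid, standing upright: body 42 mm in diameter and 36 mm high, lid 34 mm in diameter, 54 mm high in all, about 90 g. Loose. Origin: centre of the underside; z up.
- blue_box: Closed blue microscope-slide box, 84 mm long (its x axis), 34 mm wide (y), 40 mm high, small white paper label on top, about 100 g; lies flat with the label up. Loose. Origin: centre of the underside; z up.
- orange_box: Closed orange microscope-slide box, 84 mm long (its x axis), 34 mm wide (y), 40 mm high, small white paper label on top, about 100 g; lies flat with the label up. Loose. Origin: centre of the underside; z up.
- green_bottle: Dropper bottle standing upright, green cap: white round body 34 mm in diameter and 42 mm high, shoulder, then a green cap 28 mm in diameter; 66 mm high in all, about 60 g. Loose. Origin: centre of the underside; z up. Not part of any kit: leave it where it is.
- tally: Steel hand tally counter, a round disc 44 mm in diameter and 28 mm high with a black face, lying on the table. Loose, not part of any kit. Origin: centre of the underside.
- timer: Small dark-grey square lab timer, 56 by 56 by 18 mm, lying on the table. Loose, not part of any kit. Origin: centre of the underside.

How it is judged:
At the end, for the whole second after the job is handed in: All five things are in the right pockets of the right trays, one each, centred within 15 mm both ways, on the pocket floor (underside 1 to 8 mm above the table), tilted under 0.12 rad, at rest; green-capped bottle, tally counter and timer are upright, within 20 mm of their start (x of blue_box in the frame of white_tray between -0.015 and 0.015 m and y of blue_box in the frame of white_tray between -0.095 and -0.065 m and z of blue_box in the frame of white_tray between 0.001 and 0.008 m and x of orange_box in the frame of black_tray between -0.015 and 0.015 m and y of orange_box in the frame of black_tray between -0.055 and -0.025 m and z of orange_box in the frame of black_tray between 0.001 and 0.008 m and (((x of red_bottle in the frame of white_tray between -0.015 and 0.015 m and y of red_bottle in the frame of white_tray between -0.015 and 0.015 m and z of red_bottle in the frame of white_tray between 0.001 and 0.008 m) and (x of amber_jar in the frame of white_tray between -0.015 and 0.015 m and y of amber_jar in the frame of white_tray between 0.065 and 0.095 m and z of amber_jar in the frame of white_tray between 0.001 and 0.008 m)) or ((x of red_bottle in the frame of white_tray between -0.015 and 0.015 m and y of red_bottle in the frame of white_tray between 0.065 and 0.095 m and z of red_bottle in the frame of white_tray between 0.001 and 0.008 m) and (x of amber_jar in the frame of white_tray between -0.015 and 0.015 m and y of amber_jar in the frame of white_tray between -0.015 and 0.015 m and z of amber_jar in the frame of white_tray between 0.001 and 0.008 m))) and x of purple_bottle in the frame of black_tray between -0.015 and 0.015 m and y of purple_bottle in the frame of black_tray between 0.025 and 0.055 m and z of purple_bottle in the frame of black_tray between 0.001 and 0.008 m and angle between each of red_bottle, blue_box, amber_jar, purple_bottle, orange_box's own z axis and vertical below 0.12 rad and linear speed of each of red_bottle, blue_box, amber_jar, purple_bottle, orange_box below 0.02 m/s and angular speed of each of red_bottle, blue_box, amber_jar, purple_bottle, orange_box below 0.2 rad/s and distance of each of green_bottle, tally, timer from where it was at the start of the episode below 0.02 m and angle between each of green_bottle, tally, timer's own z axis and vertical below 0.2 rad); the robot touches nothing.
It fails at once if the green-capped bottle, tally counter or timer is pushed more than 20 mm from its place, or tipped (distance of any of green_bottle, tally, timer from where it was at the start of the episode above 0.02 m or angle between any of green_bottle, tally, timer's own z axis and vertical above 0.5 rad).
It fails at once if a kit thing is dropped or thrown (over 0.7 m/s, about a 25 mm fall, with no finger touching it) ((linear speed of red_bottle above 0.7 m/s and contact force between red_bottle and the fingers below 0.05 N) or (linear speed of blue_box above 0.7 m/s and contact force between blue_box and the fingers below 0.05 N) or (linear speed of amber_jar above 0.7 m/s and contact force between amber_jar and the fingers below 0.05 N) or (linear speed of purple_bottle above 0.7 m/s and contact force between purple_bottle and the fingers below 0.05 N) or (linear speed of orange_box above 0.7 m/s and contact force between orange_box and the fingers below 0.05 N)).
It fails at once if a kit thing is knocked over (angle between any of red_bottle, blue_box, amber_jar, purple_bottle, orange_box's own z axis and vertical above 1 rad).
It also fails if it takes over 120 s, if anything falls off the work surface, if the arm or the gripper's body presses on something with over 40 N, if the wrist force passes 120 N, or if a joint passes its speed limit or range.

### The arm

A 6-joint arm with a two-finger parallel gripper is mounted at the origin on the work surface. World frame = base frame: x ahead of the robot, y to its left, z up, the work surface at z = 0. Lengths are in m, angles in rad, forces in N, time in s.
With the tool pointing down it reaches from about 0.35 to 0.975 m from the base axis. Payload 4.9 kg.
Tool frame: the origin (TCP) lies midway between the tips of the shut fingers; the grasp point (between the pads) lies 19 mm behind it (ctrl.tcp_to_grasp is the distance from the TCP to the grasp point, in m); z points along the fingers, y is the line along which they close (so a half turn about z gives the same grasp; the last joint's range is limited). The gripper opens to 85 mm and grips with 20 to 120 N. Pads are 22 mm wide; open, the fingers measure 114 mm over their backs; the gripper's body (76 mm by 85 mm) begins 54 mm behind the grasp point. The pads swing forward as they close: fully open they stand 13 mm farther back than shut.
Start: joints at [1.169, 0.053, 1.613, -0, 1.476, -0.119], TCP at [0.174, 0.6, 0.194] pointing down, gripper open.
Joint ranges: [-3.01, 3.01], [-1.01, 2.22], [0.06, 2.58], [-1.02, 4.17], [0.09, 2.62], [-3.14, 3.14]. Speed limits (rad/s): [2.57, 2.57, 3.14, 3.14, 3.14, 3.14].

### API

Orientations are given as a rotation vector (axis times angle).
In Python, from station import ctrl, sensors, get_image, camera_params gives the robot as it stands (ctrl), with the cameras as plain functions and the readings (sensors).
- The arm moves only by the shell command python3 jog.py 'ROWS' [FORCE]. ROWS is a JSON object whose key "deltas" holds a list of rows, 1 to 20 of them, each of 7 numbers: the finger opening in m, then dx, dy, dz in a scale on which 1.0 is 0.6 m, then a rotation vector rx, ry, rz in a scale on which 1.0 is pi rad; each row is the pose to reach, as a shift and turn from the pose commanded when the command began, along the tool's axes at that moment; what a row does not reach only later rows make up. A row lasts 1/12 s, in which the tool goes at most 0.0417 m and 0.125 rad, less where a joint would pass 70% of its speed; a pose out of reach is approached as far as the arm can. The fingers move at their own pace and stop on an object; FORCE is the grip in N (left out, the last holds). Time passes only in rows, so rows that do not move let the fingers close. It prints the time, the measured TCP pose, the force, the opening and the grip force at its end. Shift and turn numbers lie between -1 and 1, and a call with a number outside is refused. Input that does not fit is refused with a message, and nothing moves.
- sensors.get_obs(): the state, without advancing time (a new reading comes with each control period).
- get_image(name): name is "scene" or "top"; returns the picture (400x640x3 uint8, red, green, blue); there is no depth.
- camera_params(name): a dict with "fx", "fy", "cx", "cy" (pixels), "k1" (the pictures are not rectified: a ray, as slopes to the right and down, at radius r is drawn at 1 + k1 r^2 times it, then the intrinsics apply), "T" (4x4, takes a point from camera to world coordinates). Camera axes: x right, y down, z forward; pixel columns grow to the right and rows downward; lengths in m; the calibration is good to about 2 mm. A picture is of the moment at which its call begins. camera_params takes no time and is no camera call.
- ctrl.finish_job(): hands the job in; it is judged then, once.
The state is a dict: "t": time; "q": joint angles; "dq": joint speeds; "effort": joint torques, N m; "tool_pos": TCP position; "tool_rot": TCP orientation; "contact_force": force on the tool from outside, world axes, zero at the start; "wrist_torque": the same for the moment, N m; "opening": finger opening in m; "grip_force": force on a finger pad.
Only numpy, scipy, OpenCV 4.12 (cv2) and the standard library are available. Lean on these libraries where they do the work, as an engineer would, in place of code of your own. Each camera call takes 0.05 s, during which the arm holds its last target. There are 200 camera calls.

## Working session

There is one attempt and no reset: what is moved stays moved. The work goes in short steps, Python scripts to look and compute and a shell command to move; the robot and the scene stay as the last step left them, time stands still between calls to the robot, and variables do not carry over. Pictures are saved under pics/ and viewed, at most 14 in all, crops included, and the job is handed in when it is done.

```bash
ls; mkdir -p pics
python3 - <<'E'
from station import ctrl, sensors, get_image, camera_params
import cv2
for n in("scene","top"):
    cv2.imwrite(f"pics/{n}0.png",cv2.cvtColor(get_image(n),cv2.COLOR_RGB2BGR)); print(n,camera_params(n))
o=sensors.get_obs();print(o['tool_pos'],o['tool_rot'],o['opening'],o['t'],ctrl.tcp_to_grasp)
E
```

```text
jog.py
pics
station.py
scene {'fx': 499.2278919656253, 'fy': 499.2278919656253, 'cx': 329.9411152603248, 'cy': 204.5544140500611, 'k1': 0.04883589547483757, 'T': array([[-0.78704088,  0.51512737, -0.33942665,  0.92453158],
       [ 0.61676041,  0.64530916, -0.45075789,  0.45437955],
       [-0.0131626 , -0.56410981, -0.82559486,  0.90373633],
       [ 0.        ,  0.        ,  0.        ,  1.        ]])}
top {'fx': 507.6374761520416, 'fy': 507.6374761520416, 'cx': 314.9211993642832, 'cy': 203.50828767360593, 'k1': -0.0992878336021077, 'T': array([[-0.00853895, -0.99744156,  0.07097473,  0.49210017],
       [-0.99992874,  0.00910926,  0.00771564, -0.01765093],
       [-0.00834243, -0.07090378, -0.99744827,  1.0458832 ],
       [ 0.        ,  0.        ,  0.        ,  1.        ]])}
[0.17412865 0.59960134 0.19309042] [-4.42614795e-01 -3.10976878e+00  2.80630948e-03] 0.08586203264821073 0.1 0.0187
```

View pics/top0.png

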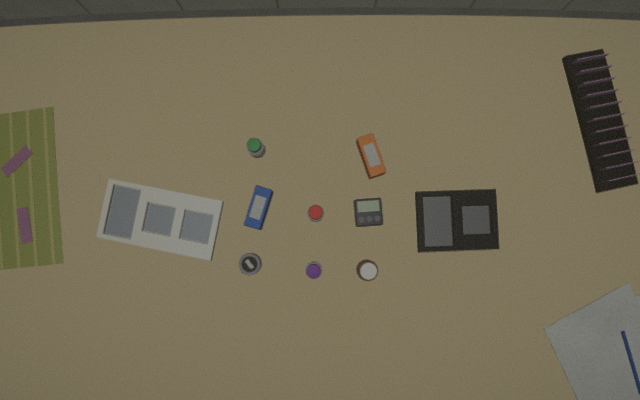

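View pics/scene0.png

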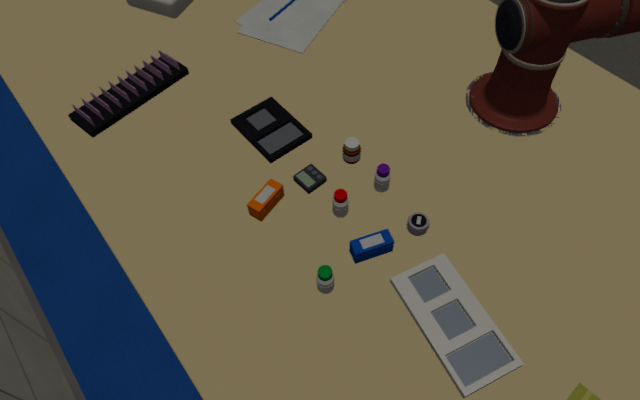

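The top view shows the white tray (160,220) with its long pocket at left (122,212). The black tray is at (457,221), long pocket at left (437,221). Other positions are:

| Thing | Pixel position |
|---|---|
| Red bottle | (316,213) |
| Purple bottle | (314,271) |
| Amber jar | (368,271) |
| Blue box | (258,208) |
| Orange box | (371,156) |
| Green bottle | (255,147) |
| Tally | (250,264) |
| Timer | (368,212) |

The scene view agrees.

```bash
cat > h.py <<'E'
import numpy as np, cv2
from station import ctrl, sensors, get_image, camera_params
from scipy.spatial.transform import Rotation as R
def proj(name,px,z):
    p=camera_params(name); px=np.asarray(px,float).reshape(-1,2)
    d=(px-[p['cx'],p['cy']])/[p['fx'],p['fy']]; u=d.copy()
    for _ in range(20): u=d/(1+p['k1']*(u**2).sum(1,keepdims=True))
    T=p['T']; r=np.c_[u,np.ones(len(u))]@T[:3,:3].T
    return (T[:3,3]+r*((z-T[2,3])/r[:,2:]))[:,:2]
def blobs(mask,roi,amin=20):
    m=np.zeros_like(mask); x0,y0,x1,y1=roi; m[y0:y1,x0:x1]=mask[y0:y1,x0:x1]
    c,_=cv2.findContours(m,cv2.RETR_EXTERNAL,cv2.CHAIN_APPROX_NONE)
    return sorted([k for k in c if cv2.contourArea(k)>amin],key=cv2.contourArea,reverse=True)
def rect(pts):
    (c,(w,h),a)=cv2.minAreaRect((pts*1000).astype(np.float32))
    if w<h: w,h,a=h,w,a+90
    return np.round(c,1),round(w,1),round(h,1),round((a+90)%180-90,1)
def hsv(name):
    im=get_image(name); return im,cv2.cvtColor(im,cv2.COLOR_RGB2HSV)
rng=lambda H,lo,hi: cv2.inRange(H,np.array(lo),np.array(hi))
E
python3 - <<'E'
from h import *
im,H=hsv("top")
def circ(nm,mask,roi,z):
    c=blobs(mask,roi)[0]; (p,r)=cv2.minEnclosingCircle(c); m=cv2.moments(c)
    print(nm,np.round(proj("top",[m['m10']/m['m00'],m['m01']/m['m00']],z)*1000,1),"px",np.round(p,1),round(r,1))
sat=rng(H,(0,120,40),(180,255,255))
circ("red",rng(H,(0,160,60),(6,255,255))|rng(H,(170,160,60),(180,255,255)),(295,190,340,235),.066)
circ("purple",rng(H,(120,100,30),(165,255,255)),(295,250,340,295),.066)
circ("green",rng(H,(45,90,30),(90,255,255)),(235,125,280,170),.066)
circ("jarlid",rng(H,(0,0,110),(180,70,255)),(345,250,392,292),.054)
circ("tallydark",rng(H,(0,0,0),(180,255,60)),(230,245,272,285),.028)
for nm,roi,lo,hi in(("blue",(235,175,285,240),(100,120,30),(130,255,255)),("orange",(350,125,395,185),(3,170,80),(16,255,255))):
    c=np.vstack(blobs(rng(H,lo,hi),roi)); print(nm,rect(proj("top",c,.04)))
    l=blobs(rng(H,(0,0,90),(180,110,255)) if nm=="blue" else rng(H,(0,0,80),(180,90,255)),roi)
    for k in l[:2]: print("  lab",rect(proj("top",k,.04)))
g=rng(H,(85,20,20),(125,255,255))
for nm,roi in(("white",(95,175,225,262)),("black",(410,185,502,255))):
    for k in blobs(g,roi,300)[:4]: print(nm,rect(proj("top",k,.004)))
c=blobs(rng(H,(0,0,110),(180,60,255)),(95,175,228,265),300)[0]; print("W",rect(proj("top",c,.014)))
c=blobs(rng(H,(0,0,0),(180,255,60)),(405,180,508,258),300)[0]; print("B",rect(proj("top",c,.014)))
c=blobs(rng(H,(0,0,0),(180,255,90)),(345,190,392,235),100)[0]; print("timer",rect(proj("top",c,.018)))
print(H[150,366],H[230,140], H[271,368],H[212,122],H[230,440])
big=cv2.resize(im[120:300,90:510],None,fx=1.9,fy=1.9,interpolation=cv2.INTER_CUBIC)
cv2.imwrite("pics/crop.png",cv2.cvtColor(cv2.convertScaleAbs(big,alpha=1.5),cv2.COLOR_RGB2BGR))
E
```

```text
Traceback (most recent call last):
IndexError: list index out of range
```

Run:
```python
from h import *
im,H=hsv("top")
for n,x,y in(("red",316,213),("pur",314,271),("grn",255,145),("lid",368,270),("tal",250,264),("blu",263,195),("blulab",258,208),("or",380,173),("orlab",371,155),("Wt",140,230),("Wf",122,212),("Bt",410+8,195),("Bf",437,221),("tim",358,222),("table",330,100),("tableW",200,100)): print(n,H[y,x],H[y-1,x+1])
```

```text
red [  3 154 139] [  3 149 139]
pur [140 111 106] [140 100 110]
grn [ 61  95 107] [ 61  96 112]
lid [ 35  11 142] [ 25  11 145]
tal [ 40  18 127] [19 24 86]
blu [111 122 115] [109 121 116]
blulab [ 26  16 124] [ 34  14 126]
or [ 11 165 130] [ 13 149 140]
orlab [ 41  16 127] [ 34  14 126]
Wt [ 26  15 139] [ 25  22 126]
Wf [ 90  13 102] [ 94  17 104]
Bt [42 29 44] [17 36 49]
Bf [45  6 87] [40  9 85]
tim [38 15 70] [38 13 81]
table [ 23  68 127] [ 20  68 132]
tableW [ 22  74 124] [ 22  77 126]
```

```bash
cat > meas.py <<'E'
from h import *
im,H=hsv("top"); H=cv2.medianBlur(H,3)
def circ(nm,mask,roi,z):
    c=blobs(mask,roi)
    if not c: return print(nm,"none")
    m=cv2.moments(c[0]); 
    print(nm,np.round(proj("top",[m['m10']/m['m00'],m['m01']/m['m00']],z)*1000,1),"area",m['m00'])
circ("red",rng(H,(0,110,60),(8,255,255)),(295,190,340,235),.066)
circ("purple",rng(H,(125,60,30),(165,255,255)),(295,250,340,295),.066)
circ("green",rng(H,(45,70,30),(90,255,255)),(235,125,280,170),.066)
circ("jarlid",rng(H,(0,0,105),(180,40,255)),(345,250,392,292),.054)
circ("tally",rng(H,(0,0,0),(180,45,255)),(225,240,275,290),.028)
for nm,roi,lo,hi in(("blue",(235,175,285,240),(95,80,30),(130,255,255)),("orange",(350,125,395,185),(3,110,80),(17,255,255))):
    c=np.vstack(blobs(rng(H,lo,hi),roi)); print(nm,rect(proj("top",c,.04)))
    for k in blobs(rng(H,(0,0,90),(180,40,255)),roi)[:1]: print("  lab",rect(proj("top",k,.04)))
for nm,roi,lo,hi in(("white",(105,185,218,255),70,120),("black",(420,193,494,248),68,110)):
    for k in blobs(rng(H,(0,0,lo),(180,60,hi)),roi,300)[:4]: print(nm,rect(proj("top",k,.004)))
c=blobs(rng(H,(0,0,60),(180,42,255)),(90,170,232,268),300)[0]; print("W",rect(proj("top",c,.014)))
c=blobs(rng(H,(0,0,0),(180,255,68)),(405,180,508,258),300)[0]; print("B",rect(proj("top",c,.014)))
c=blobs(rng(H,(0,0,0),(180,45,255)),(345,190,392,235),100)[0]; print("timer",rect(proj("top",c,.018)))
E
python3 meas.py; python3 -c "
from h import *
im=get_image('top')
big=cv2.resize(im[120:300,90:510],None,fx=1.9,fy=1.9,interpolation=cv2.INTER_CUBIC)
cv2.imwrite('pics/crop.png',cv2.cvtColor(cv2.convertScaleAbs(big,alpha=1.5),cv2.COLOR_RGB2BGR))"
```

```text
red [[545.9 -10.3]] area 130.5
purple [[431.8  -5.3]] area 131.0
green [[678.7 109.2]] area 132.0
jarlid [[ 430.7 -112.1]] area 204.0
tally [[445.2 122.3]] area 349.5
blue (array([557.6, 104.1]), 82.1, 33.4, -17.8)
  lab (array([558.2, 105. ]), 45.3, 22.2, -18.5)
orange (array([ 659.2, -122. ]), 85.5, 37.9, 18.2)
  lab (array([ 661.3, -123.6]), 44.1, 19.8, 17.3)
white (array([553.1, 396. ]), 105.6, 62.3, -11.6)
white (array([520.7, 237.7]), 62.0, 59.4, 78.4)
white (array([537.3, 316.9]), 62.9, 59.6, 76.8)
black (array([ 528. , -261.6]), 101.8, 56.7, 1.7)
black (array([ 530. , -341.6]), 56.4, 56.0, 89.5)
W (array([537. , 312.3]), 249.1, 124.9, 78.4)
B (array([ 529.3, -299.4]), 167.9, 122.5, -88.4)
timer (array([ 547.6, -117.3]), 53.9, 53.6, -85.8)
```

View pics/crop.png

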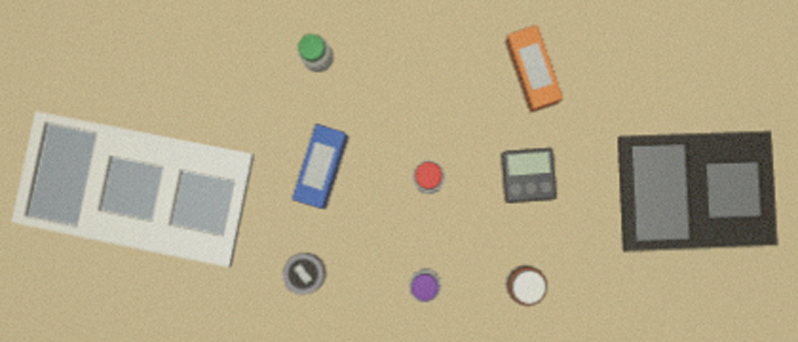

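```bash
cat > go.py <<'E'
import sys
from h import *
# usage: go.py x,y,z,yawdeg(tool y axis) ... [mm] -> deltas in present tool axes
o=sensors.get_obs(); p=np.array(o['tool_pos']); C=R.from_rotvec(o['tool_rot'])
print("t",round(o['t'],2),"pos",np.round(p,4),"q6",round(o['q'][5],2))
for a in sys.argv[1:]:
    x,y,z,w=map(float,a.split(',')); w=np.radians(w); best=None
    for s in(0,np.pi):
        c,n=np.cos(w+s),np.sin(w+s); M=R.from_matrix(np.array([[-n,c,0],[c,n,0],[0,0,-1]]))
        rv=(C.inv()*M).as_rotvec()
        if best is None or np.linalg.norm(rv)<np.linalg.norm(best): best=rv
    print(a,np.round(C.inv().apply(np.array([x,y,z])/1000-p),3),np.round(best,3))
E
python3 go.py 558,104.5,130,72 558,104.5,40,72 558,104.5,15,72
```

```text
t 0.3 pos [0.1743 0.5999 0.1938] q6 -0.12
558,104.5,130,72 [-0.507 -0.369  0.064] [-0.001 -0.     0.031]
558,104.5,40,72 [-0.507 -0.369  0.154] [-0.001 -0.     0.031]
558,104.5,15,72 [-0.507 -0.369  0.179] [-0.001 -0.     0.031]
```

The rows are not in the units I measure in: shifts go in shares of 0.6 m and turns go in shares of pi rad. I convert before sending: -0.507 m is -0.845, -0.369 m is -0.615, 0.031 rad is 0.0099.

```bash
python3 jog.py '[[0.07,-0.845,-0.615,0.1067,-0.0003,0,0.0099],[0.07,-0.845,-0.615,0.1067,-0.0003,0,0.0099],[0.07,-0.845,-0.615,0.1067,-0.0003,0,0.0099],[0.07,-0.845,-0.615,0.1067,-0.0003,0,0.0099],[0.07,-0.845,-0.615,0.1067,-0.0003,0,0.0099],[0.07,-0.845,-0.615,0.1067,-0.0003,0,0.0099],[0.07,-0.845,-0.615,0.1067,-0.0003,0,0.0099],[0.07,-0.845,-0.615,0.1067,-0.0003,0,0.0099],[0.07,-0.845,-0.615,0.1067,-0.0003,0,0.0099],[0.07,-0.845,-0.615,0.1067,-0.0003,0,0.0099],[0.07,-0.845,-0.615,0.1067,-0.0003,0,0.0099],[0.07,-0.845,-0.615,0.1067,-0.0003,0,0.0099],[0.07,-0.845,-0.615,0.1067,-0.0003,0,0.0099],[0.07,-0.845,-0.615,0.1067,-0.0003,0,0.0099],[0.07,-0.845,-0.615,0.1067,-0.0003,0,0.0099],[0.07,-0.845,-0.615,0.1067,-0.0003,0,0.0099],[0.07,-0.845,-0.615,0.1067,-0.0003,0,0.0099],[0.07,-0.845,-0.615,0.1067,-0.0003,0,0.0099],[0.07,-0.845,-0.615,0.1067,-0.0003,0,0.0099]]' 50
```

```text
refused: ROWS must be an object with the rows under "deltas". Nothing was moved.
```

Nothing moved. I misread the format; it is an object with the rows under "deltas". Resending.

```bash
python3 jog.py '{"deltas":[[0.07,-0.845,-0.615,0.1067,-0.0003,0,0.0099],[0.07,-0.845,-0.615,0.1067,-0.0003,0,0.0099],[0.07,-0.845,-0.615,0.1067,-0.0003,0,0.0099],[0.07,-0.845,-0.615,0.1067,-0.0003,0,0.0099],[0.07,-0.845,-0.615,0.1067,-0.0003,0,0.0099],[0.07,-0.845,-0.615,0.1067,-0.0003,0,0.0099],[0.07,-0.845,-0.615,0.1067,-0.0003,0,0.0099],[0.07,-0.845,-0.615,0.1067,-0.0003,0,0.0099],[0.07,-0.845,-0.615,0.1067,-0.0003,0,0.0099],[0.07,-0.845,-0.615,0.1067,-0.0003,0,0.0099],[0.07,-0.845,-0.615,0.1067,-0.0003,0,0.0099],[0.07,-0.845,-0.615,0.1067,-0.0003,0,0.0099],[0.07,-0.845,-0.615,0.1067,-0.0003,0,0.0099],[0.07,-0.845,-0.615,0.1067,-0.0003,0,0.0099],[0.07,-0.845,-0.615,0.1067,-0.0003,0,0.0099],[0.07,-0.845,-0.615,0.1067,-0.0003,0,0.0099],[0.07,-0.845,-0.615,0.1067,-0.0003,0,0.0099],[0.07,-0.845,-0.615,0.1067,-0.0003,0,0.0099],[0.07,-0.845,-0.615,0.1067,-0.0003,0,0.0099]]}' 50; python3 go.py 558,104.5,130,72 558,104.5,15,72
python3 -c "
from h import *
cv2.imwrite('pics/a.png',cv2.cvtColor(get_image('scene'),cv2.COLOR_RGB2BGR))"
```

```text
t: 1.88
tool_pos: [0.5576, 0.1055, 0.1303]
tool_rot: [-0.489, -3.103, -0.002]
contact_force: [-0.2, -0.7, 0.4]
opening: 0.0702
grip_force: 0.0
t 1.88 pos [0.5576 0.1055 0.1303] q6 -1.2
558,104.5,130,72 [-0.001 -0.001  0.   ] [ 0.001 -0.     0.002]
558,104.5,15,72 [-0.001 -0.001  0.115] [ 0.001 -0.     0.002]
```

View pics/a.png

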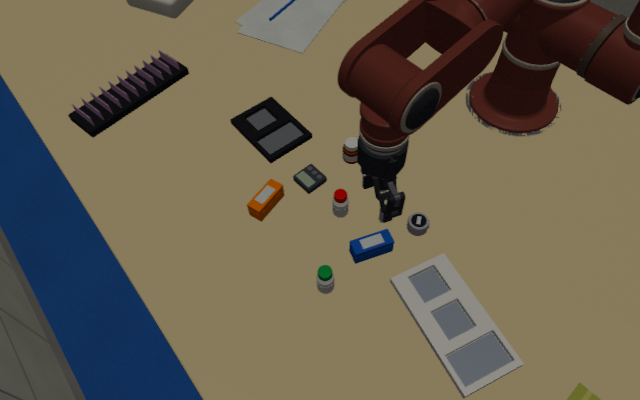

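The gripper (385,195) hangs over the blue box (372,245), offset only by its height. I'll descend and grip.

In the tool's units: 0.115 m is 0.1917, 0.105 m is 0.175.

```bash
python3 jog.py '{"deltas":[[0.07,0,0,0.0667,0,0,0],[0.07,0,0,0.1333,0,0,0],[0.07,0,0,0.175,0,0,0],[0.07,0,0,0.1917,0,0,0],[0.07,0,0,0.1917,0,0,0],[0.03,0,0,0.1917,0,0,0],[0.03,0,0,0.1917,0,0,0],[0.03,0,0,0.1917,0,0,0],[0.03,0,0,0.1917,0,0,0],[0.03,0,0,0.1917,0,0,0],[0.03,0,0,0.1917,0,0,0],[0.03,0,0,0.1917,0,0,0]]}' 50; python3 jog.py '{"deltas":[[0.03,0,0,-0.0333,0,0,0],[0.03,0,0,-0.0833,0,0,0],[0.03,0,0,-0.1333,0,0,0],[0.03,0,0,-0.1917,0,0,0],[0.03,0,0,-0.1917,0,0,0]]}'; python3 go.py 553,395,130,78.4 553,395,21,78.4
```

```text
t: 2.93
tool_pos: [0.5586, 0.1044, 0.0156]
tool_rot: [0.491, 3.102, 0.002]
contact_force: [0.4, -0.1, -1.6]
opening: 0.0302
grip_force: 0.0
t: 3.35
tool_pos: [0.5633, 0.1046, 0.139]
tool_rot: [0.489, 3.09, 0.006]
contact_force: [1.6, 0.4, 0.7]
opening: 0.0298
grip_force: 0.0
t 3.35 pos [0.5633 0.1046 0.139 ] q6 -1.2
553,395,130,78.4 [0.1   0.273 0.009] [ 0.005  0.013 -0.111]
553,395,21,78.4 [0.101 0.272 0.118] [ 0.005  0.013 -0.111]
```

```bash
python3 -c "
from h import *
a=get_image('scene')[130:330,260:520];b=get_image('top')[130:300,200:420]
b=cv2.resize(b,(a.shape[1],a.shape[0]))
cv2.imwrite('pics/b.png',cv2.cvtColor(cv2.resize(cv2.convertScaleAbs(np.hstack([a,b]),alpha=1.5),None,fx=1.5,fy=1.5),cv2.COLOR_RGB2BGR))"; python3 jog.py '{"deltas":[[0.07,0,0,0,0,0,0],[0.07,0,0,0,0,0,0]]}'
```

```text
t: 3.62
tool_pos: [0.557, 0.1042, 0.1282]
tool_rot: [-0.49, -3.1, -0.0]
contact_force: [-0.2, 0.3, -0.1]
opening: 0.053
grip_force: 0.0
```

View pics/b.png

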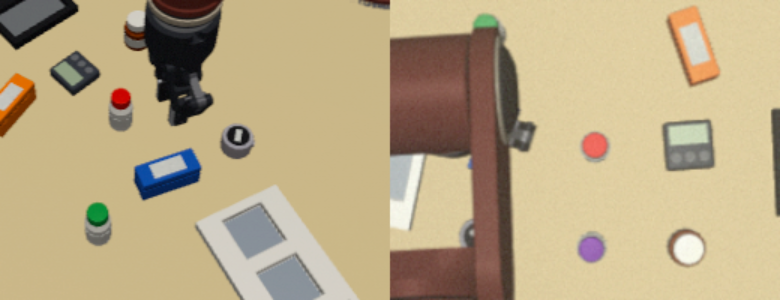

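The blue box is untouched at its place. The fingers show at about (379,210) in the scene view and (275,206) in the top view. I need to check that against the calibration.

```bash
cat >> h.py <<'E'
def pix(name,P):
    p=camera_params(name);T=p['T'];c=(np.asarray(P)-T[:3,3])@T[:3,:3]
    u=c[:2]/c[2]; u=u*(1+p['k1']*(u@u)); return np.round(u*[p['fx'],p['fy']]+[p['cx'],p['cy']],1)
E
python3 - <<'E'
from h import *
o=sensors.get_obs();print(o['q'],o['tool_pos'])
for n in("scene","top"): print(n,pix(n,o['tool_pos']),pix(n,[.558,.1045,.04]),pix(n,[.558,.1045,0.015]))
# base foot in scene & scene-based measurement
im,H=hsv("scene");H=cv2.medianBlur(H,3)
for nm,m,roi,z in(("red",rng(H,(0,150,60),(8,255,255))|rng(H,(172,150,60),(180,255,255)),(325,180,355,205),.06),("blue",rng(H,(100,120,40),(130,255,255)),(340,225,400,265),.03),("green",rng(H,(45,100,40),(90,255,255)),(310,260,340,285),.06)):
    c=blobs(m,roi)
    if c: print(nm,c[0].reshape(-1,2).mean(0),proj("scene",c[0].reshape(-1,2).mean(0),z))
a=np.hstack([get_image(n)[r:r+130,c:c+160] for n,r,c in(("scene",130,320),("top",150,200))])
cv2.imwrite('pics/c.png',cv2.cvtColor(cv2.resize(cv2.convertScaleAbs(a,alpha=1.8),None,fx=2.5,fy=2.5),cv2.COLOR_RGB2BGR))
E
```

```text
[ 5.31442557e-02 -3.36931480e-02  1.81218068e+00  9.78273681e-04
  1.36620570e+00 -1.20402046e+00] [0.55696329 0.10423589 0.12815413]
scene [375.2 216.6] [372.1 241. ] [371.4 247.2]
top [251.8 204.3] [257.5 206.9] [259.  207.7]
red [340.16216216 195.2972973 ] [[ 0.54675494 -0.01135581]]
blue [370.85585586 245.44144144] [[0.56243599 0.10659704]]
green [324.52380952 272.14285714] [[0.6801229 0.1080385]]
```

View pics/c.png

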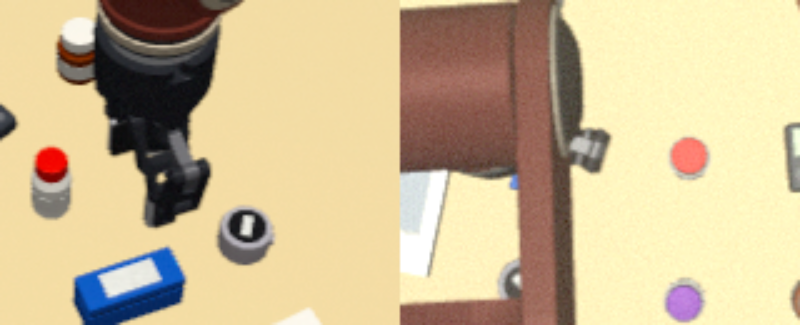

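Fingers and box look roughly consistent with the calibration. I'll lower again and look closely before closing.

In the tool's units: 0.112 m is 0.1867, 0.105 m is 0.175.

```bash
python3 jog.py '{"deltas":[[0.07,0,0,0.0667,0,0,0],[0.07,0,0,0.1333,0,0,0],[0.07,0,0,0.175,0,0,0],[0.07,0,0,0.1867,0,0,0],[0.07,0,0,0.1867,0,0,0],[0.07,0,0,0.1867,0,0,0],[0.07,0,0,0.1867,0,0,0]]}';python3 - <<'E'
from h import *
a=get_image("scene")[170:300,310:470]; print(pix("scene",sensors.get_obs()['tool_pos']))
cv2.imwrite('pics/d.png',cv2.cvtColor(cv2.resize(cv2.convertScaleAbs(a,alpha=2),None,fx=4,fy=4,interpolation=cv2.INTER_CUBIC),cv2.COLOR_RGB2BGR))
E
```

```text
t: 4.35
tool_pos: [0.5604, 0.1046, 0.0207]
tool_rot: [0.49, 3.099, 0.003]
contact_force: [0.8, -0.7, 0.2]
opening: 0.0702
grip_force: 0.0
[370.7 246.5]
```

View pics/d.png

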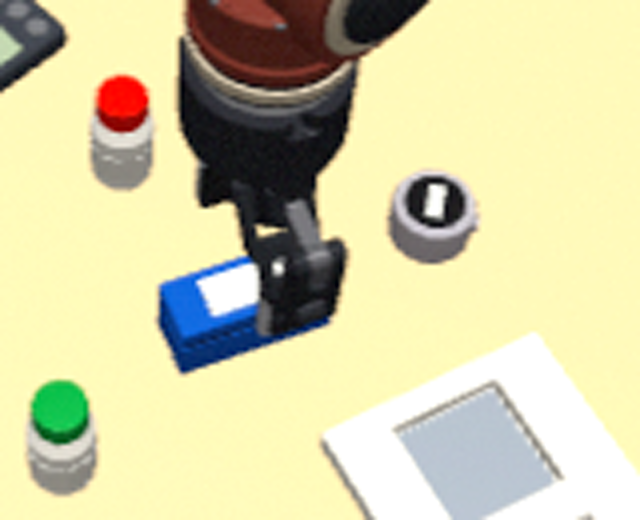

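It straddles the box properly, with the near finger at crop (300,290) in front of the box. I'll close fully and read the force.

In the tool's units: 0.006 m is 0.01, 0.003 m is 0.005.

```bash
python3 jog.py '{"deltas":[[0.07,0,0,0.005,0,0,0],[0.07,0,0,0.01,0,0,0],[0,0,0,0.01,0,0,0],[0,0,0,0.01,0,0,0],[0,0,0,0.01,0,0,0],[0,0,0,0.01,0,0,0],[0,0,0,0.01,0,0,0]]}' 50; python3 jog.py '{"deltas":[[0,0,0,0.01,0,0,0],[0,0,0,0,0,0,0],[0,0,0,0,0,0,0],[0,0,0,0,0,0,0],[0,0,0,0,0,0,0],[0,0,0,0,0,0,0]]}'
```

```text
t: 4.98
tool_pos: [0.5584, 0.1045, 0.0123]
tool_rot: [0.491, 3.103, 0.002]
contact_force: [-0.4, 0.3, 0.4]
opening: 0.0092
grip_force: 0.0
t: 5.48
tool_pos: [0.5584, 0.1045, 0.0123]
tool_rot: [0.491, 3.103, 0.002]
contact_force: [-0.3, -0.3, 0.2]
opening: -0.0
grip_force: 0.0
```

Run:
```python
from h import *
a=get_image("scene")[190:290,320:440]; b=get_image("top")[150:250,220:340]
print(pix("scene",sensors.get_obs()['tool_pos'])-[320,190],pix("top",sensors.get_obs()['tool_pos'])-[220,150])
cv2.imwrite('pics/e.png',cv2.cvtColor(cv2.resize(cv2.convertScaleAbs(np.hstack([a,b]),alpha=2),None,fx=3.3,fy=3.3,interpolation=cv2.INTER_CUBIC),cv2.COLOR_RGB2BGR))
```

```text
[51.2 58. ] [39.2 57.6]
```

View pics/e.png

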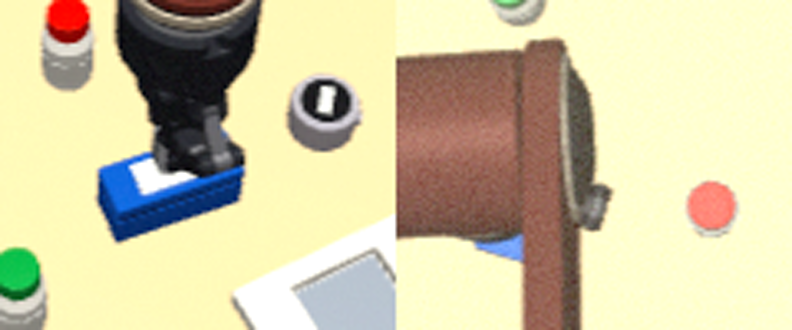

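```bash
python3 - <<'E'
from h import *
T=np.array([.5604,.1046,0]);y=np.array([.309,.951,0])
for z in(.02,.03,.05,.07): print(z,"near finger inner/outer bottom", pix("scene",T+y*.035+[0,0,z]),pix("scene",T+y*.05+[0,0,z]),"shut",pix("scene",T+[0,0,z]), "ray382,243",proj("scene",[380,243],z))
im,H=hsv("scene"); H=cv2.medianBlur(H,3)
c=blobs(rng(H,(100,120,40),(130,255,255)),(340,215,405,270)); print(cv2.boundingRect(np.vstack(c)))
E
python3 jog.py '{"deltas":[[0,0,0,-0.0667,0,0,0],[0,0,0,-0.1333,0,0,0],[0,0,0,-0.2,0,0,0],[0,0,0,-0.2,0,0,0],[0,0,0,-0.2,0,0,0],[0,0,0,-0.2,0,0,0]]}'
python3 - <<'E'
from h import *
a=get_image("scene")[150:270,310:440]
print(np.array(sensors.get_obs()['tool_pos']),pix("scene",sensors.get_obs()['tool_pos'])-[310,150])
im,H=hsv("scene"); H=cv2.medianBlur(H,3)
c=blobs(rng(H,(100,120,40),(130,255,255)),(340,215,405,270)); print(cv2.boundingRect(np.vstack(c)))
cv2.imwrite('pics/f.png',cv2.cvtColor(cv2.resize(cv2.convertScaleAbs(a,alpha=2.5),None,fx=4.6,fy=4.6,interpolation=cv2.INTER_CUBIC),cv2.COLOR_RGB2BGR))
E
```

```text
0.02 near finger inner/outer bottom [377.5 261.1] [380.6 267.5] shut [370.7 246.7] ray382,243 [[0.54005078 0.10984454]]
0.03 near finger inner/outer bottom [377.9 258.7] [380.9 265.1] shut [371.  244.2] ray382,243 [[0.5444014  0.11374316]]
0.05 near finger inner/outer bottom [378.6 253.8] [381.6 260.3] shut [371.5 239.2] ray382,243 [[0.55310266 0.12154039]]
0.07 near finger inner/outer bottom [379.3 248.7] [382.4 255.3] shut [372.1 233.9] ray382,243 [[0.56180392 0.12933763]]
(350, 236, 44, 27)
t: 6.13
tool_pos: [0.5581, 0.1043, 0.132]
tool_rot: [0.491, 3.103, 0.002]
contact_force: [-0.3, -0.8, -0.1]
opening: 0.0002
grip_force: 0.0
[0.55724126 0.10428807 0.1306503 ] [65.1 65.9]
(350, 230, 44, 33)
```

View pics/f.png

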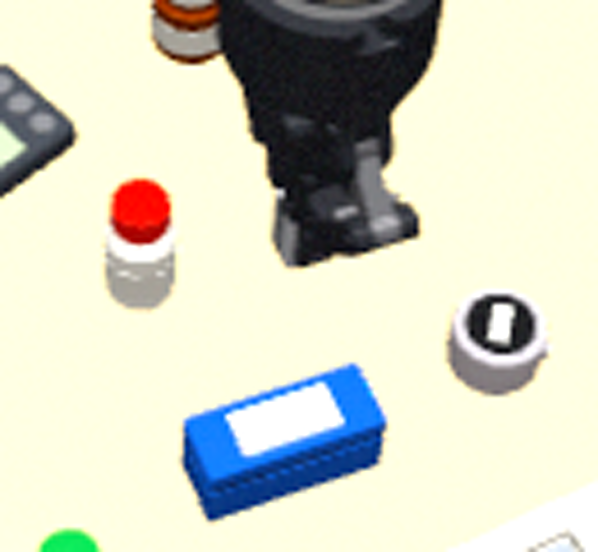

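The shut tips appear at crop (350,250), against an expected (300,303). They are higher and shifted from the reported pose, so I'll check the offset between robot and cameras in a clear spot seen by both.

```bash
python3 - <<'E'
from h import *
print("base foot px",pix("scene",[0,0,0]),"body", pix("scene",[.5572,.1043,.203])-[310,150])
E
python3 go.py 680,380,150,72
```

```text
base foot px [512.8 101.2] body [67.7 43. ]
t 6.23 pos [0.5569 0.1043 0.13  ] q6 -1.2
680,380,150,72 [-0.032  0.3   -0.02 ] [-0.    -0.003  0.   ]
```

In the tool's units: 0.3 m is 0.5, 0.04 m is 0.0667.

```bash
python3 jog.py '{"deltas":[[0,-0.0067,0.0667,-0.0167,0,0,0],[0,-0.0533,0.5,-0.0333,0,0,0],[0,-0.0533,0.5,-0.0333,0,0,0],[0,-0.0533,0.5,-0.0333,0,0,0],[0,-0.0533,0.5,-0.0333,0,0,0],[0,-0.0533,0.5,-0.0333,0,0,0],[0,-0.0533,0.5,-0.0333,0,0,0],[0,-0.0533,0.5,-0.0333,0,0,0],[0,-0.0533,0.5,-0.0333,0,0,0],[0,-0.0533,0.5,-0.0333,0,0,0],[0,-0.0533,0.5,-0.0333,0,0,0],[0,-0.0533,0.5,-0.0333,0,0,0]]}'
python3 - <<'E'
from h import *
p=np.array(sensors.get_obs()['tool_pos']);out=[]
for n in("scene","top"):
    im=cv2.convertScaleAbs(get_image(n),alpha=2); c=pix(n,p); x,y=(int(min(max(v-60,0),m-120)) for v,m in zip(c,(640,400)))
    print(n,"crop origin",x,y,"tcp in view px",(c-[x,y])*3.3,"open/body",(pix(n,p+[0,0,.073])-[x,y])*3.3)
    out.append(im[y:y+120,x:x+120])
cv2.imwrite('pics/g.png',cv2.cvtColor(cv2.resize(np.hstack(out),None,fx=3.3,fy=3.3,interpolation=cv2.INTER_CUBIC),cv2.COLOR_RGB2BGR))
E
```

```text
t: 7.23
tool_pos: [0.6808, 0.3782, 0.1517]
tool_rot: [-0.493, -3.102, 0.0]
contact_force: [-0.0, -0.6, 0.1]
opening: 0.0004
grip_force: 0.0
scene crop origin 375 280 tcp in view px [199.32 312.51] open/body [227.7  261.03]
top crop origin 41 77 tcp in view px [199.32 198.33] open/body [139.59 169.95]
```

View pics/g.png

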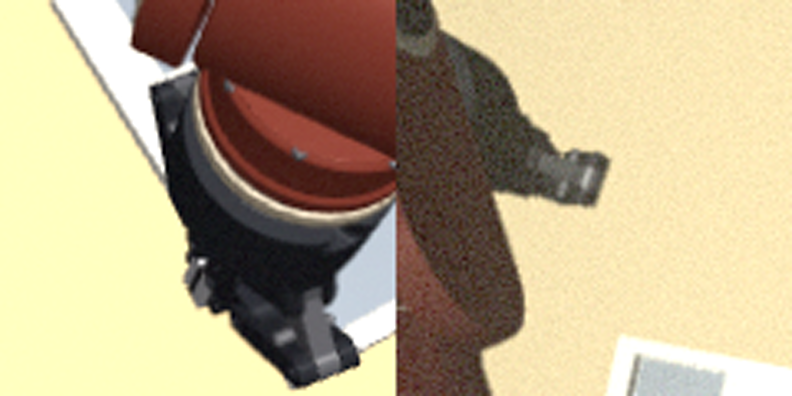

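Scene tips sit at view (325,370), top tips at (600,180). Triangulating.

Run:
```python
from h import *
from scipy.optimize import least_squares
a=np.array([375+325/3.3,280+370/3.3]); b=np.array([41+204/3.3,77+180/3.3])
s=least_squares(lambda P:np.r_[pix("scene",P)-a,pix("top",P)-b],[.68,.38,.15],diff_step=1e-2)
print(s.x,s.fun,sensors.get_obs()['tool_pos'],np.round(sensors.get_obs()['q'],3))
```

```text
[0.66853967 0.41339024 0.13597828] [-16.48484848  -0.12121212 -16.21818182  14.15454545] [0.68117651 0.37839135 0.15259963] [ 4.11e-01  4.31e-01  1.24e+00  1.00e-03  1.47e+00 -8.44e-01]
```

The two views don't meet at one point, so I've probably matched different fingers. I'll compare open and shut in both views in one montage.

```bash
cat > shot.py <<'E'
import sys
from h import *
p=np.array(sensors.get_obs()['tool_pos']);out=[]
for n,(x,y) in(("scene",(410,325)),("top",(60,90))):
    im=get_image(n)[y:y+75,x:x+100]; im=(255*(im/255.)**.45).astype(np.uint8)
    out.append(cv2.resize(im,None,fx=4,fy=4,interpolation=cv2.INTER_CUBIC)); print(n,(pix(n,p)-[x,y])*4)
np.save(sys.argv[1],np.hstack(out))
E
python3 shot.py s0.npy; python3 jog.py '{"deltas":[[0.085,0,0,0,0,0,0],[0.085,0,0,0,0,0,0],[0.085,0,0,0,0,0,0],[0.085,0,0,0,0,0,0],[0.085,0,0,0,0,0,0],[0.085,0,0,0,0,0,0],[0.085,0,0,0,0,0,0],[0.085,0,0,0,0,0,0],[0.085,0,0,0,0,0,0],[0.085,0,0,0,0,0,0]]}'; python3 shot.py s1.npy; python3 -c "
import numpy as np,cv2
cv2.imwrite('pics/m.png',cv2.cvtColor(np.vstack([np.load('s0.npy'),np.load('s1.npy')]),cv2.COLOR_RGB2BGR))"
```

```text
scene [101.6 199.2]
top [164.4 187.2]
t: 8.27
tool_pos: [0.6813, 0.3798, 0.1525]
tool_rot: [0.491, 3.103, 0.001]
contact_force: [0.1, -0.2, -0.9]
opening: 0.0849
grip_force: 0.0
scene [104.4 202.4]
top [161.2 187.2]
```

View pics/m.png

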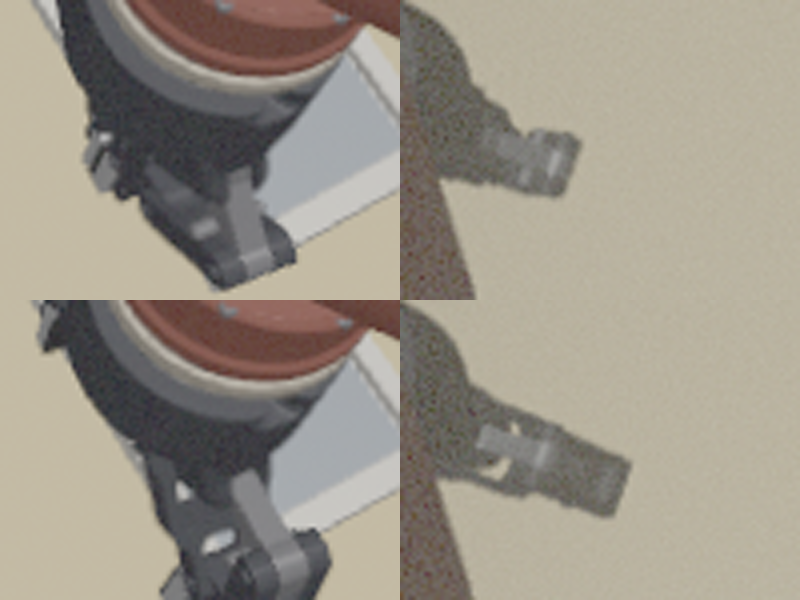

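The montage shows that the visible geometry doesn't match the reported pose well: shut tips at (255,270) in scene and (575,165) in top. I'll check the true tip height by touching the clear table gently with shut fingers.

The rows are not in the units I measure in: shifts go in shares of 0.6 m and turns go in shares of pi rad. I convert before sending: 0.12 m is 0.2, 0.03 m is 0.05.

```bash
python3 jog.py '{"deltas":[[0,0,0,0,0,0,0],[0,0,0,0,0,0,0],[0,0,0,0,0,0,0],[0,0,0,0,0,0,0],[0,0,0,0,0,0,0],[0,0,0,0,0,0,0],[0,0,0,0,0,0,0],[0,0,0,0,0,0,0],[0,0,0,0.05,0,0,0],[0,0,0,0.1,0,0,0],[0,0,0,0.15,0,0,0],[0,0,0,0.1833,0,0,0],[0,0,0,0.2,0,0,0],[0,0,0,0.2,0,0,0],[0,0,0,0.2,0,0,0]]}'; python3 jog.py '{"deltas":[[0,0,0,0.0083,0,0,0],[0,0,0,0.0167,0,0,0],[0,0,0,0.025,0,0,0],[0,0,0,0.0333,0,0,0],[0,0,0,0.0333,0,0,0],[0,0,0,0.0333,0,0,0]]}'; python3 jog.py '{"deltas":[[0,0,0,0.005,0,0,0],[0,0,0,0.01,0,0,0],[0,0,0,0.015,0,0,0],[0,0,0,0.0167,0,0,0],[0,0,0,0.0167,0,0,0]]}'
```

```text
t: 9.62
tool_pos: [0.6816, 0.38, 0.0328]
tool_rot: [0.491, 3.103, 0.002]
contact_force: [0.3, 0.8, 0.0]
opening: 0.0002
grip_force: 0.0
t: 10.12
tool_pos: [0.6809, 0.3797, 0.0118]
tool_rot: [-0.491, -3.102, -0.001]
contact_force: [0.6, -0.6, -0.5]
opening: 0.0001
grip_force: 0.0
t: 10.53
tool_pos: [0.681, 0.3797, 0.0017]
tool_rot: [-0.491, -3.102, -0.001]
contact_force: [0.2, 0.1, -0.0]
opening: 0.0004
grip_force: 0.0
```

In the tool's units: 0.003 m is 0.005.

```bash
python3 jog.py '{"deltas":[[0,0,0,0.005,0,0,0],[0,0,0,0.005,0,0,0],[0,0,0,0.005,0,0,0]]}'
python3 - <<'E'
from h import *
a=[]
p=np.array(sensors.get_obs()['tool_pos'])
for n in("scene","top"):
    c=pix(n,p).astype(int); x,y=c[0]-50,min(c[1]-50,300); im=get_image(n)[y:y+100,x:x+100]; print(n,(pix(n,p)-[x,y])*4)
    a.append(cv2.resize((255*(im/255.)**.45).astype(np.uint8),None,fx=4,fy=4,interpolation=cv2.INTER_CUBIC))
cv2.imwrite('pics/n.png',cv2.cvtColor(np.hstack(a),cv2.COLOR_RGB2BGR))
E
```

```text
t: 10.78
tool_pos: [0.6812, 0.3799, -0.0007]
tool_rot: [-0.491, -3.103, -0.001]
contact_force: [-0.0, -0.3, 1.0]
opening: 0.0
grip_force: 0.0
scene [203.6 404.8]
top [203.2 200.8]
```

View pics/n.png

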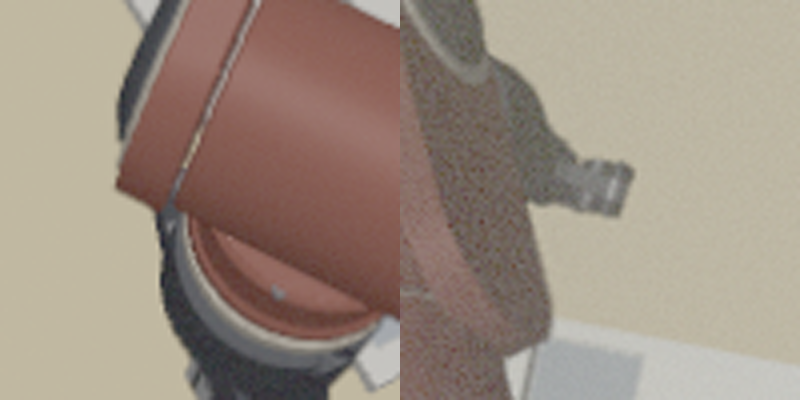

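The tool is over clear table, and at a reported z of 0 there is no contact. The real tips must be higher than reported, so I'll keep probing in small steps.

```bash
for i in 1 2; do :; done; python3 jog.py '{"deltas":[[0,0,0,0.0033,0,0,0],[0,0,0,0.0067,0,0,0],[0,0,0,0.0067,0,0,0],[0,0,0,0.0067,0,0,0]]}'
```

```text
t: 11.22
tool_pos: [0.6811, 0.3798, -0.0049]
tool_rot: [-0.491, -3.103, -0.001]
contact_force: [0.4, -0.3, -0.2]
opening: -0.0
grip_force: 0.0
```

In the tool's units: 0.004 m is 0.0067, 0.002 m is 0.0033.

```bash
python3 jog.py '{"deltas":[[0,0,0,0.0033,0,0,0],[0,0,0,0.0067,0,0,0],[0,0,0,0.0067,0,0,0],[0,0,0,0.0067,0,0,0]]}'; python3 go.py
```

```text
t: 11.55
tool_pos: [0.6812, 0.3798, -0.0089]
tool_rot: [-0.491, -3.103, -0.001]
contact_force: [-0.4, 0.3, -0.4]
opening: 0.0001
grip_force: 0.0
t 11.55 pos [ 0.6812  0.3798 -0.0089] q6 -0.84
```

In the tool's units: 0.006 m is 0.01, 0.003 m is 0.005.

```bash
python3 jog.py '{"deltas":[[0,0,0,0.005,0,0,0],[0,0,0,0.01,0,0,0],[0,0,0,0.01,0,0,0],[0,0,0,0.01,0,0,0]]}' | head -4
```

```text
t: 11.88
tool_pos: [0.681, 0.3798, -0.0151]
tool_rot: [-0.491, -3.102, -0.001]
contact_force: [0.4, 0.3, -0.2]
```

In the tool's units: 0.006 m is 0.01, 0.003 m is 0.005.

```bash
python3 jog.py '{"deltas":[[0,0,0,0.005,0,0,0],[0,0,0,0.01,0,0,0],[0,0,0,0.01,0,0,0],[0,0,0,0.01,0,0,0]]}' | head -4
```

```text
t: 12.22
tool_pos: [0.681, 0.3798, -0.0211]
tool_rot: [-0.491, -3.102, -0.001]
contact_force: [0.7, -0.2, -0.3]
```

In the tool's units: 0.004 m is 0.0067, 0.002 m is 0.0033.

```bash
python3 jog.py '{"deltas":[[0,0,0,0.0033,0,0,0],[0,0,0,0.0067,0,0,0],[0,0,0,0.0067,0,0,0],[0,0,0,0.0067,0,0,0]]}' | head -4
```

```text
t: 12.55
tool_pos: [0.6812, 0.3799, -0.0248]
tool_rot: [-0.491, -3.103, -0.001]
contact_force: [0.3, -0.6, 0.3]
```

```bash
python3 jog.py '{"deltas":[[0,0,0,0.0033,0,0,0],[0,0,0,0.0067,0,0,0],[0,0,0,0.0067,0,0,0],[0,0,0,0.0067,0,0,0]]}' | head -4
```

```text
t: 12.88
tool_pos: [0.6811, 0.3799, -0.0289]
tool_rot: [-0.491, -3.103, -0.001]
contact_force: [0.6, 0.6, -0.0]
```

In the tool's units: 0.003 m is 0.005, 0.002 m is 0.0033.

```bash
python3 jog.py '{"deltas":[[0,0,0,0.0033,0,0,0],[0,0,0,0.005,0,0,0],[0,0,0,0.005,0,0,0],[0,0,0,0.005,0,0,0]]}' | head -4
```

```text
t: 13.22
tool_pos: [0.6813, 0.3799, -0.0317]
tool_rot: [-0.491, -3.103, -0.001]
contact_force: [0.8, -0.3, -0.1]
```

In the tool's units: 0.003 m is 0.005, 0.002 m is 0.0033.

```bash
python3 jog.py '{"deltas":[[0,0,0,0.0033,0,0,0],[0,0,0,0.005,0,0,0],[0,0,0,0.005,0,0,0],[0,0,0,0.005,0,0,0]]}' | head -4
```

```text
t: 13.55
tool_pos: [0.6813, 0.3799, -0.0347]
tool_rot: [-0.491, -3.103, -0.001]
contact_force: [-0.8, -0.5, 0.0]
```

There's still no contact at -35 mm, and the joints track the command exactly, so the offset is real. I'll continue the gentle probe.

In the tool's units: 0.006 m is 0.01, 0.004 m is 0.0067.

```bash
for a in 1; do python3 jog.py '{"deltas":[[0,0,0,0.0033,0,0,0],[0,0,0,0.0067,0,0,0],[0,0,0,0.01,0,0,0],[0,0,0,0.01,0,0,0],[0,0,0,0.01,0,0,0]]}' | sed -n '2p;4p'; done; python3 go.py
python3 - <<'E'
from h import *
o=sensors.get_obs();print(np.round(o['q'],4),np.round(o['effort'],1))
E
```

```text
tool_pos: [0.6818, 0.3801, -0.037]
contact_force: [-6.7, -3.4, 13.1]
t 13.97 pos [ 0.6818  0.3801 -0.037 ] q6 -0.84
[ 4.1320e-01  6.0510e-01  1.3345e+00  5.0000e-04  1.2015e+00 -8.4410e-01] [ -0.3 -49.9 -30.6   0.1  -2.   -0. ]
```

In the tool's units: 0.006 m is 0.01, 0.004 m is 0.0067.

```bash
python3 jog.py '{"deltas":[[0,0,0,0.0033,0,0,0],[0,0,0,0.0067,0,0,0],[0,0,0,0.01,0,0,0],[0,0,0,0.01,0,0,0],[0,0,0,0.01,0,0,0]]}' | sed -n '2p;4p'
```

```text
tool_pos: [0.6819, 0.3802, -0.0371]
contact_force: [-19.1, -9.9, 34.5]
```

Contact comes at a reading of about -36 mm, so the real tips are about 36 mm higher than reported. The pictures at the box agree (about +30 to 37 mm, small xy error). I'll correct z by that and go back for the blue box.

In the tool's units: -0.15 m is -0.25, -0.11 m is -0.1833.

```bash
python3 jog.py '{"deltas":[[0,0,0,-0.05,0,0,0],[0,0,0,-0.1167,0,0,0],[0,0,0,-0.1833,0,0,0],[0,0,0,-0.25,0,0,0],[0,0,0,-0.25,0,0,0],[0,0,0,-0.25,0,0,0]]}'; python3 go.py 558,104.5,110,72 558,104.5,-20,72
```

```text
t: 14.88
tool_pos: [0.6841, 0.3811, 0.1094]
tool_rot: [0.49, 3.095, 0.009]
contact_force: [-0.7, -0.1, -1.2]
opening: -0.0004
grip_force: 0.0
t 14.88 pos [0.6841 0.3811 0.1094] q6 -0.84
558,104.5,110,72 [ 0.035 -0.302 -0.003] [0.007 0.007 0.   ]
558,104.5,-20,72 [ 0.035 -0.303  0.127] [0.007 0.007 0.   ]
```

In the tool's units: -0.301 m is -0.5017, 0.033 m is 0.055.

```bash
python3 jog.py '{"deltas":[[0.07,0.055,-0.5017,0,0,0,0],[0.07,0.055,-0.5017,0,0,0,0],[0.07,0.055,-0.5017,0,0,0,0],[0.07,0.055,-0.5017,0,0,0,0],[0.07,0.055,-0.5017,0,0,0,0],[0.07,0.055,-0.5017,0,0,0,0],[0.07,0.055,-0.5017,0,0,0,0],[0.07,0.055,-0.5017,0,0,0,0],[0.07,0.055,-0.5017,0,0,0,0],[0.07,0.055,-0.5017,0,0,0,0],[0.07,0.055,-0.5017,0,0,0,0],[0.07,0.055,-0.5017,0,0,0,0]]}'; python3 go.py 558,104.5,110,72 558,104.5,-20,72
```

```text
t: 15.88
tool_pos: [0.5575, 0.105, 0.1029]
tool_rot: [-0.488, -3.103, -0.002]
contact_force: [-0.7, 0.5, -0.6]
opening: 0.07
grip_force: 0.0
t 15.88 pos [0.5575 0.105  0.1029] q6 -1.2
558,104.5,110,72 [-0.001 -0.    -0.007] [ 0.001 -0.     0.002]
558,104.5,-20,72 [-0.001 -0.     0.123] [ 0.001 -0.     0.002]
```

In the tool's units: 0.122 m is 0.2033, 0.12 m is 0.2.

```bash
python3 jog.py '{"deltas":[[0.07,0,0,0.05,0,0,0],[0.07,0,0,0.1,0,0,0],[0.07,0,0,0.1333,0,0,0],[0.07,0,0,0.15,0,0,0],[0.07,0,0,0.1667,0,0,0],[0.07,0,0,0.1833,0,0,0],[0.07,0,0,0.1917,0,0,0],[0.07,0,0,0.2,0,0,0],[0.07,0,0,0.2033,0,0,0],[0.07,0,0,0.2033,0,0,0]]}' 40; python3 jog.py '{"deltas":[[0,0,0,0,0,0,0],[0,0,0,0,0,0,0],[0,0,0,0,0,0,0],[0,0,0,0,0,0,0],[0,0,0,0,0,0,0],[0,0,0,0,0,0,0]]}'
```

```text
t: 16.72
tool_pos: [0.5573, 0.1038, -0.0187]
tool_rot: [0.491, 3.103, 0.002]
contact_force: [-0.4, 0.3, -0.6]
opening: 0.0697
grip_force: 0.0
t: 17.22
tool_pos: [0.5579, 0.1038, -0.0179]
tool_rot: [0.491, 3.101, 0.002]
contact_force: [-0.8, 0.1, 3.2]
opening: 0.0333
grip_force: 41.6
```

Gripped (33.3 mm, 42 N). Lift, then move to the white tray's long pocket.

In the tool's units: -0.12 m is -0.2, -0.11 m is -0.1833.

```bash
python3 jog.py '{"deltas":[[0,0,0,-0.0167,0,0,0],[0,0,0,-0.05,0,0,0],[0,0,0,-0.1,0,0,0],[0,0,0,-0.15,0,0,0],[0,0,0,-0.1833,0,0,0],[0,0,0,-0.2,0,0,0],[0,0,0,-0.2,0,0,0],[0,0,0,-0.2,0,0,0]]}'; python3 go.py 553,395,100,78.4 553,395,-14,78.4;  python3 - <<'E'
from h import *
im,H=hsv("scene"); H=cv2.medianBlur(H,3)
c=np.vstack(blobs(rng(H,(100,120,40),(130,255,255)),(330,150,450,270))); print(cv2.boundingRect(c))
for z in (.1,.12): print(pix("scene",[.558,.1045,z+.02]))
E
```

```text
t: 17.88
tool_pos: [0.5566, 0.1037, 0.1007]
tool_rot: [-0.491, -3.103, -0.001]
contact_force: [-1.1, 0.5, -1.3]
opening: 0.0329
grip_force: 41.1
t 17.88 pos [0.5566 0.1037 0.1007] q6 -1.2
553,395,100,78.4 [0.093 0.276 0.001] [ 0.001 -0.    -0.111]
553,395,-14,78.4 [0.093 0.276 0.115] [ 0.001 -0.    -0.111]
(351, 201, 27, 31)
[374.6 219.3]
[375.2 213.4]
```

In the tool's units: 0.276 m is 0.46, 0.26 m is 0.4333, -0.11 rad is -0.035.

```bash
python3 jog.py '{"deltas":[[0,0.0117,0.0333,0,0,0,-0.0032],[0,0.0333,0.1,0,0,0,-0.0095],[0,0.055,0.1667,0,0,0,-0.0159],[0,0.0783,0.2333,0,0,0,-0.0223],[0,0.1,0.3,0,0,0,-0.0286],[0,0.1233,0.3667,0,0,0,-0.035],[0,0.145,0.4333,0,0,0,-0.035],[0,0.155,0.46,0,0,0,-0.035],[0,0.155,0.46,0,0,0,-0.035],[0,0.155,0.46,0,0,0,-0.035],[0,0.155,0.46,0,0,0,-0.035]]}' ; python3 go.py 553,395,100,78.4 553,395,-14,78.4
```

```text
t: 18.85
tool_pos: [0.5528, 0.3937, 0.0992]
tool_rot: [-0.32, -3.123, 0.003]
contact_force: [0.4, -0.7, -0.4]
opening: 0.0329
grip_force: 41.1
t 18.85 pos [0.5528 0.3937 0.0992] q6 -0.86
553,395,100,78.4 [ 0.     0.001 -0.001] [-0.002 -0.003 -0.002]
553,395,-14,78.4 [-0.     0.002  0.113] [-0.002 -0.003 -0.002]
```

In the tool's units: 0.106 m is 0.1767, 0.103 m is 0.1717.

```bash
python3 jog.py '{"deltas":[[0,0,0.0017,0.0333,0,0,0],[0,0,0.0017,0.0833,0,0,0],[0,0,0.0017,0.1333,0,0,0],[0,0,0.0017,0.1583,0,0,0],[0,0,0.0017,0.1667,0,0,0],[0,0,0.0017,0.1717,0,0,0],[0,0,0.0017,0.1767,0,0,0],[0,0,0.0017,0.1767,0,0,0],[0,0,0.0017,0.1767,0,0,0]]}'
python3 - <<'E'
from h import *
im,H=hsv("scene"); H=cv2.medianBlur(H,3)
c=np.vstack(blobs(rng(H,(100,100,40),(130,255,255)),(400,250,560,399))); print(cv2.boundingRect(c))
P=lambda x,y,z:pix("scene",[.553+.98*x+.2*y,.395-.2*x+.98*y,z])
q=np.array([P(x,y,z) for x in(-.042,.042) for y in(-.017,.017) for z in(.01,.05)]);print("expected box bbox",q.min(0),q.max(0)-q.min(0))
E
```

```text
t: 19.6
tool_pos: [0.5553, 0.3966, -0.0026]
tool_rot: [0.32, 3.123, 0.004]
contact_force: [0.5, 0.3, -0.0]
opening: 0.0331
grip_force: 41.1
(457, 342, 35, 37)
expected box bbox [455.8 333. ] [57.4 46.6]
```

In the tool's units: 0.006 m is 0.01, 0.005 m is 0.0083.

```bash
python3 jog.py '{"deltas":[[0,0,0,0.0017,0,0,0],[0,0,0,0.005,0,0,0],[0,0,0,0.0083,0,0,0],[0,0,0,0.01,0,0,0],[0,0,0,0.01,0,0,0],[0,0,0,0.01,0,0,0]]}'
```

```text
t: 20.15
tool_pos: [0.5538, 0.3959, -0.0108]
tool_rot: [-0.319, -3.125, -0.001]
contact_force: [-0.1, 0.0, -1.4]
opening: 0.0332
grip_force: 41.1
```

In the tool's units: 0.002 m is 0.0033, 0.001 m is 0.0017.

```bash
python3 jog.py '{"deltas":[[0,0,0,0.0017,0,0,0],[0,0,0,0.0033,0,0,0],[0,0,0,0.0033,0,0,0],[0,0,0,0.0033,0,0,0]]}'
```

```text
t: 20.48
tool_pos: [0.554, 0.396, -0.0126]
tool_rot: [0.32, 3.125, 0.001]
contact_force: [-0.4, 0.8, -0.4]
opening: 0.0335
grip_force: 41.1
```

In the tool's units: 0.002 m is 0.0033, 0.001 m is 0.0017.

```bash
python3 jog.py '{"deltas":[[0,0,0,0.0017,0,0,0],[0,0,0,0.0033,0,0,0],[0,0,0,0.0033,0,0,0],[0,0,0,0.0033,0,0,0]]}'
```

```text
t: 20.82
tool_pos: [0.5543, 0.3962, -0.0139]
tool_rot: [0.32, 3.125, 0.002]
contact_force: [-2.0, -0.0, 3.5]
opening: 0.0337
grip_force: 41.5
```

In the tool's units: 0.002 m is 0.0033, 0.001 m is 0.0017.

```bash
python3 jog.py '{"deltas":[[0,0,0,0.0017,0,0,0],[0,0,0,0.0033,0,0,0],[0,0,0,0.0033,0,0,0],[0,0,0,0.0033,0,0,0]]}'
```

```text
t: 21.15
tool_pos: [0.5543, 0.3962, -0.0139]
tool_rot: [0.319, 3.125, 0.001]
contact_force: [-5.7, -3.4, 13.6]
opening: 0.0332
grip_force: 42.7
```

Seated on the floor exactly at the predicted height. Release and rise.

In the tool's units: -0.117 m is -0.195, -0.09 m is -0.15.

```bash
python3 jog.py '{"deltas":[[0.06,0,0,-0.0017,0,0,0],[0.06,0,0,-0.0017,0,0,0],[0.06,0,0,-0.0017,0,0,0],[0.06,0,0,-0.0017,0,0,0],[0.06,0,0,-0.0333,0,0,0],[0.06,0,0,-0.0833,0,0,0],[0.06,0,0,-0.15,0,0,0],[0.06,0,0,-0.195,0,0,0],[0.06,0,0,-0.195,0,0,0],[0.06,0,0,-0.195,0,0,0]]}'; python3 go.py 546,-10,100,90 546,-10,-20,90;python3 - <<'E'
from h import *
im,H=hsv("scene"); H=cv2.medianBlur(H,3)
c=np.vstack(blobs(rng(H,(100,100,40),(130,255,255)),(400,250,560,399))); print(cv2.boundingRect(c), "expect 456,336+,57,47")
E
```

```text
t: 21.98
tool_pos: [0.5556, 0.3968, 0.1034]
tool_rot: [0.319, 3.121, 0.006]
contact_force: [0.3, 0.5, -0.5]
opening: 0.0597
grip_force: 0.0
t 21.98 pos [0.5556 0.3968 0.1034] q6 -0.86
546,-10,100,90 [-0.073 -0.4    0.002] [ 0.004  0.004 -0.204]
546,-10,-20,90 [-0.072 -0.401  0.122] [ 0.004  0.004 -0.204]
(456, 337, 54, 43) expect 456,336+,57,47
```

In the tool's units: -0.4 m is -0.6667, -0.073 m is -0.1217, -0.204 rad is -0.0649.

```bash
python3 jog.py '{"deltas":[[0.06,-0.1217,-0.6667,0.0033,0,0,-0.0649],[0.06,-0.1217,-0.6667,0.0033,0,0,-0.0649],[0.06,-0.1217,-0.6667,0.0033,0,0,-0.0649],[0.06,-0.1217,-0.6667,0.0033,0,0,-0.0649],[0.06,-0.1217,-0.6667,0.0033,0,0,-0.0649],[0.06,-0.1217,-0.6667,0.0033,0,0,-0.0649],[0.06,-0.1217,-0.6667,0.0033,0,0,-0.0649],[0.06,-0.1217,-0.6667,0.0033,0,0,-0.0649],[0.06,-0.1217,-0.6667,0.0033,0,0,-0.0649],[0.06,-0.1217,-0.6667,0.0033,0,0,-0.0649],[0.06,-0.1217,-0.6667,0.0033,0,0,-0.0649],[0.06,-0.1217,-0.6667,0.0033,0,0,-0.0649],[0.06,-0.1217,-0.6667,0.0033,0,0,-0.0649],[0.06,-0.1217,-0.6667,0.0033,0,0,-0.0649]]}'; python3 go.py 546,-10,100,90 546,-10,-20,90; python3 meas.py | grep -v W
```

```text
t: 23.2
tool_pos: [0.5438, -0.0094, 0.0968]
tool_rot: [0.002, -3.14, -0.003]
contact_force: [0.8, 0.3, 0.4]
opening: 0.0602
grip_force: 0.0
t 23.2 pos [ 0.5438 -0.0094  0.0968] q6 -1.73
546,-10,100,90 [-0.002 -0.001 -0.003] [ 0.002 -0.002  0.002]
546,-10,-20,90 [-0.002 -0.001  0.117] [ 0.002 -0.002  0.002]
red [[545.7 -12.1]] area 577.5
purple [[432.1  -5.4]] area 136.5
green [[678.7 109.5]] area 132.0
jarlid [[ 430.8 -112.1]] area 205.0
tally [[446.1 130.9]] area 185.0Traceback (most recent call last):
  File "meas.py", line 14, in <module>
    c=np.vstack(blobs(rng(H,lo,hi),roi)); print(nm,rect(proj("top",c,.04)))
    return _nx.concatenate(arrs, 0, dtype=dtype, casting=casting)
           ~~~~~~~~~~~~~~~^^^^^^^^^^^^^^^^^^^^^^^^^^^^^^^^^^^^^^^
ValueError: need at least one array to concatenate
```

In the tool's units: 0.117 m is 0.195, 0.06 m is 0.1.

```bash
python3 jog.py '{"deltas":[[0.06,-0.0033,0,0.05,0,0,0],[0.06,-0.0033,0,0.1,0,0,0],[0.06,-0.0033,0,0.15,0,0,0],[0.06,-0.0033,0,0.175,0,0,0],[0.06,-0.0033,0,0.1917,0,0,0],[0.06,-0.0033,0,0.195,0,0,0],[0.06,-0.0033,0,0.195,0,0,0],[0.06,-0.0033,0,0.195,0,0,0],[0,-0.0033,0,0.195,0,0,0],[0,-0.0033,0,0.195,0,0,0],[0,-0.0033,0,0.195,0,0,0],[0,-0.0033,0,0.195,0,0,0],[0,-0.0033,0,0.195,0,0,0],[0,-0.0033,0,0.195,0,0,0]]}' 40;python3 jog.py '{"deltas":[[0,0,0,-0.0167,0,0,0],[0,0,0,-0.05,0,0,0],[0,0,0,-0.1,0,0,0],[0,0,0,-0.15,0,0,0],[0,0,0,-0.1833,0,0,0],[0,0,0,-0.2,0,0,0],[0,0,0,-0.2,0,0,0],[0,0,0,-0.2,0,0,0]]}'; python3 go.py 537,316,100,78.4 537,316,-15,78.4
```

```text
t: 24.42
tool_pos: [0.5481, -0.0106, -0.0171]
tool_rot: [-0.0, 3.138, 0.001]
contact_force: [-1.1, 0.2, 6.6]
opening: 0.0329
grip_force: 40.1
t: 25.08
tool_pos: [0.5462, -0.0105, 0.1007]
tool_rot: [0.0, -3.142, -0.002]
contact_force: [-0.6, 0.8, -1.2]
opening: 0.0326
grip_force: 39.8
t 25.08 pos [ 0.5462 -0.0105  0.1007] q6 -1.73
537,316,100,78.4 [0.009 0.327 0.001] [ 0.001 -0.     0.203]
537,316,-15,78.4 [0.009 0.326 0.116] [ 0.001 -0.     0.203]
```

In the tool's units: 0.327 m is 0.545, 0.004 m is 0.0067, 0.203 rad is 0.0646.

```bash
python3 jog.py '{"deltas":[[0,0.0017,0.0333,0,0,0,0.0064],[0,0.0033,0.1,0,0,0,0.0159],[0,0.005,0.1667,0,0,0,0.0255],[0,0.0067,0.2333,0,0,0,0.0318],[0,0.0083,0.3,0,0,0,0.0414],[0,0.01,0.3667,0,0,0,0.0509],[0,0.0117,0.4333,0,0,0,0.0573],[0,0.0133,0.5,0,0,0,0.0646],[0,0.015,0.545,0,0,0,0.0646],[0,0.015,0.545,0,0,0,0.0646],[0,0.015,0.545,0,0,0,0.0646],[0,0.015,0.545,0,0,0,0.0646]]}' ; python3 go.py 537,316,100,78.4 537,316,-13,78.4
```

```text
t: 26.08
tool_pos: [0.5362, 0.3153, 0.099]
tool_rot: [-0.318, -3.122, 0.002]
contact_force: [-0.3, 0.2, -0.4]
opening: 0.0326
grip_force: 40.0
t 26.08 pos [0.5362 0.3153 0.099 ] q6 -0.96
537,316,100,78.4 [-0.001  0.001 -0.001] [-0.002 -0.003 -0.   ]
537,316,-13,78.4 [-0.001  0.001  0.112] [-0.002 -0.003 -0.   ]
```

In the tool's units: 0.11 m is 0.1833, 0.108 m is 0.18.

```bash
python3 jog.py '{"deltas":[[0,0,0.0017,0.0333,0,0,0],[0,0,0.0017,0.0833,0,0,0],[0,0,0.0017,0.1333,0,0,0],[0,0,0.0017,0.1583,0,0,0],[0,0,0.0017,0.17,0,0,0],[0,0,0.0017,0.1767,0,0,0],[0,0,0.0017,0.18,0,0,0],[0,0,0.0017,0.1833,0,0,0],[0,0,0.0017,0.1833,0,0,0],[0,0,0.0017,0.1833,0,0,0]]}'
```

```text
t: 26.92
tool_pos: [0.5387, 0.3178, -0.0072]
tool_rot: [0.318, 3.123, 0.003]
contact_force: [-0.4, -0.6, 0.3]
opening: 0.0327
grip_force: 40.0
```

In the tool's units: 0.002 m is 0.0033, 0.001 m is 0.0017.

```bash
python3 jog.py '{"deltas":[[0,0,0,0.0017,0,0,0],[0,0,0,0.0033,0,0,0],[0,0,0,0.0033,0,0,0],[0,0,0,0.0033,0,0,0]]}'
```

```text
t: 27.25
tool_pos: [0.5377, 0.3176, -0.0105]
tool_rot: [0.318, 3.125, 0.002]
contact_force: [0.2, -0.4, -0.4]
opening: 0.033
grip_force: 40.0
```

In the tool's units: 0.002 m is 0.0033, 0.001 m is 0.0017.

```bash
python3 jog.py '{"deltas":[[0,0,0,0.0017,0,0,0],[0,0,0,0.0033,0,0,0],[0,0,0,0.0033,0,0,0],[0,0,0,0.0033,0,0,0]]}'
```

```text
t: 27.58
tool_pos: [0.5375, 0.3175, -0.0128]
tool_rot: [-0.318, -3.125, -0.001]
contact_force: [-0.2, -0.2, -1.4]
opening: 0.0327
grip_force: 40.0
```

In the tool's units: 0.002 m is 0.0033, 0.001 m is 0.0017.

```bash
python3 jog.py '{"deltas":[[0,0,0,0.0017,0,0,0],[0,0,0,0.0033,0,0,0],[0,0,0,0.0033,0,0,0],[0,0,0,0.0033,0,0,0]]}'
```

```text
t: 27.92
tool_pos: [0.5378, 0.3176, -0.0131]
tool_rot: [-0.318, -3.125, -0.001]
contact_force: [-4.2, -2.8, 7.7]
opening: 0.0325
grip_force: 40.7
```

In the tool's units: 0.001 m is 0.0017.

```bash
python3 jog.py '{"deltas":[[0,0,0,0.0017,0,0,0],[0,0,0,0.0017,0,0,0],[0,0,0,0.0017,0,0,0]]}'
```

```text
t: 28.17
tool_pos: [0.5379, 0.3176, -0.0131]
tool_rot: [-0.318, -3.125, -0.001]
contact_force: [-7.1, -2.8, 11.2]
opening: 0.0322
grip_force: 41.2
```

In the tool's units: -0.117 m is -0.195, -0.09 m is -0.15.

```bash
python3 jog.py '{"deltas":[[0.06,0,0,-0.0017,0,0,0],[0.06,0,0,-0.0017,0,0,0],[0.06,0,0,-0.0017,0,0,0],[0.06,0,0,-0.0017,0,0,0],[0.06,0,0,-0.0333,0,0,0],[0.06,0,0,-0.0833,0,0,0],[0.06,0,0,-0.15,0,0,0],[0.06,0,0,-0.195,0,0,0],[0.06,0,0,-0.195,0,0,0],[0.06,0,0,-0.195,0,0,0]]}'; python3 go.py 431,-112,100,90
```

```text
t: 29.0
tool_pos: [0.5393, 0.3181, 0.1041]
tool_rot: [0.318, 3.121, 0.005]
contact_force: [-0.3, -0.0, -0.5]
opening: 0.0597
grip_force: 0.0
t 29.0 pos [0.5393 0.3181 0.1041] q6 -0.95
431,-112,100,90 [ 0.019 -0.443  0.002] [ 0.003  0.005 -0.203]
```

In the tool's units: -0.443 m is -0.7383, 0.019 m is 0.0317, -0.203 rad is -0.0646.

```bash
python3 jog.py '{"deltas":[[0.07,0.0317,-0.7383,0,0,0,-0.0646],[0.07,0.0317,-0.7383,0,0,0,-0.0646],[0.07,0.0317,-0.7383,0,0,0,-0.0646],[0.07,0.0317,-0.7383,0,0,0,-0.0646],[0.07,0.0317,-0.7383,0,0,0,-0.0646],[0.07,0.0317,-0.7383,0,0,0,-0.0646],[0.07,0.0317,-0.7383,0,0,0,-0.0646],[0.07,0.0317,-0.7383,0,0,0,-0.0646],[0.07,0.0317,-0.7383,0,0,0,-0.0646],[0.07,0.0317,-0.7383,0,0,0,-0.0646],[0.07,0.0317,-0.7383,0,0,0,-0.0646],[0.07,0.0317,-0.7383,0,0,0,-0.0646],[0.07,0.0317,-0.7383,0,0,0,-0.0646],[0.07,0.0317,-0.7383,0,0,0,-0.0646],[0.07,0.0317,-0.7383,0,0,0,-0.0646]]}'; python3 go.py 431,-112,-24,90
python3 - <<'E'
from h import *
im,H=hsv("scene"); H=cv2.medianBlur(H,3)
c=blobs(rng(H,(0,150,60),(8,255,255))|rng(H,(172,150,60),(180,255,255)),(400,260,500,360))
print("red in tray:",proj("scene",np.array(cv2.minEnclosingCircle(c[0])[0]),.062))
E
```

```text
t: 30.25
tool_pos: [0.4294, -0.1115, 0.0999]
tool_rot: [0.003, -3.14, -0.003]
contact_force: [0.5, -0.6, -0.4]
opening: 0.07
grip_force: 0.0
t 30.25 pos [ 0.4294 -0.1115  0.0999] q6 -2.0
431,-112,-24,90 [-0.002 -0.001  0.124] [ 0.002 -0.001  0.002]
red in tray: [[0.536589   0.31623513]]
```

Red is standing in the middle pocket at (537,316), on target. Now the jar.

In the tool's units: 0.124 m is 0.2067, 0.12 m is 0.2.

```bash
python3 jog.py '{"deltas":[[0.07,-0.0017,0,0.05,0,0,0],[0.07,-0.0017,0,0.1,0,0,0],[0.07,-0.0017,0,0.15,0,0,0],[0.07,-0.0017,0,0.1833,0,0,0],[0.07,-0.0017,0,0.2,0,0,0],[0.07,-0.0017,0,0.2067,0,0,0],[0.07,-0.0017,0,0.2067,0,0,0],[0.07,-0.0017,0,0.2067,0,0,0],[0,-0.0017,0,0.2067,0,0,0],[0,-0.0017,0,0.2067,0,0,0],[0,-0.0017,0,0.2067,0,0,0],[0,-0.0017,0,0.2067,0,0,0],[0,-0.0017,0,0.2067,0,0,0],[0,-0.0017,0,0.2067,0,0,0]]}' 40;python3 jog.py '{"deltas":[[0,0,0,-0.0167,0,0,0],[0,0,0,-0.05,0,0,0],[0,0,0,-0.1,0,0,0],[0,0,0,-0.15,0,0,0],[0,0,0,-0.1833,0,0,0],[0,0,0,-0.2067,0,0,0],[0,0,0,-0.2067,0,0,0],[0,0,0,-0.2067,0,0,0]]}'; python3 go.py 521,237.5,100,78.4
```

```text
t: 31.47
tool_pos: [0.4323, -0.1131, -0.0213]
tool_rot: [-0.0, 3.139, 0.0]
contact_force: [-0.2, 1.4, 7.2]
opening: 0.0405
grip_force: 40.7
t: 32.13
tool_pos: [0.4312, -0.1129, 0.1018]
tool_rot: [-0.0, 3.139, 0.0]
contact_force: [-0.6, -0.6, -1.7]
opening: 0.0404
grip_force: 40.6
t 32.13 pos [ 0.4312 -0.1129  0.1018] q6 -2.0
521,237.5,100,78.4 [-0.09   0.35   0.002] [0.    0.002 0.203]
```

In the tool's units: 0.35 m is 0.5833, 0.34 m is 0.5667, 0.203 rad is 0.0646.

```bash
python3 jog.py '{"deltas":[[0,-0.0083,0.0333,0,0,0,0.0064],[0,-0.025,0.1,0,0,0,0.0159],[0,-0.0417,0.1667,0,0,0,0.0255],[0,-0.0583,0.2333,0,0,0,0.0318],[0,-0.075,0.3,0,0,0,0.0414],[0,-0.0933,0.3667,0,0,0,0.0509],[0,-0.1117,0.4333,0,0,0,0.0573],[0,-0.1283,0.5,0,0,0,0.0646],[0,-0.145,0.5667,0,0,0,0.0646],[0,-0.15,0.5833,0,0,0,0.0646],[0,-0.15,0.5833,0,0,0,0.0646],[0,-0.15,0.5833,0,0,0,0.0646],[0,-0.15,0.5833,0,0,0,0.0646]]}' ; python3 go.py 521,237.5,-12,78.4
```

```text
t: 33.22
tool_pos: [0.5197, 0.236, 0.0998]
tool_rot: [-0.319, -3.123, 0.001]
contact_force: [0.9, 0.1, -0.5]
opening: 0.0404
grip_force: 40.8
t 33.22 pos [0.5197 0.236  0.0998] q6 -1.07
521,237.5,-12,78.4 [-0.001  0.002  0.112] [-0.001 -0.002 -0.001]
```

In the tool's units: 0.114 m is 0.19, 0.112 m is 0.1867.

```bash
python3 jog.py '{"deltas":[[0,-0.0017,0.0033,0.0333,0,0,0],[0,-0.0017,0.0033,0.0833,0,0,0],[0,-0.0017,0.0033,0.1333,0,0,0],[0,-0.0017,0.0033,0.1617,0,0,0],[0,-0.0017,0.0033,0.1767,0,0,0],[0,-0.0017,0.0033,0.1833,0,0,0],[0,-0.0017,0.0033,0.1867,0,0,0],[0,-0.0017,0.0033,0.19,0,0,0],[0,-0.0017,0.0033,0.19,0,0,0],[0,-0.0017,0.0033,0.19,0,0,0],[0,-0.0017,0.0033,0.19,0,0,0]]}'
```

```text
t: 34.13
tool_pos: [0.523, 0.2395, -0.0115]
tool_rot: [0.318, 3.123, 0.003]
contact_force: [-0.4, 0.2, -0.4]
opening: 0.0406
grip_force: 40.8
```

In the tool's units: 0.002 m is 0.0033, 0.001 m is 0.0017.

```bash
python3 jog.py '{"deltas":[[0,0,0,0.0017,0,0,0],[0,0,0,0.0033,0,0,0],[0,0,0,0.0033,0,0,0],[0,0,0,0.0033,0,0,0]]}'
```

```text
t: 34.47
tool_pos: [0.522, 0.2392, -0.0148]
tool_rot: [0.318, 3.125, 0.001]
contact_force: [-1.3, 0.2, -0.9]
opening: 0.0408
grip_force: 40.8
```

In the tool's units: 0.001 m is 0.0017.

```bash
python3 jog.py '{"deltas":[[0,0,0,0.0017,0,0,0],[0,0,0,0.0017,0,0,0],[0,0,0,0.0017,0,0,0]]}'
```

```text
t: 34.72
tool_pos: [0.5221, 0.2392, -0.0158]
tool_rot: [-0.318, -3.125, -0.001]
contact_force: [0.6, 0.1, -1.5]
opening: 0.0403
grip_force: 40.8
```

In the tool's units: 0.002 m is 0.0033, 0.001 m is 0.0017.

```bash
python3 jog.py '{"deltas":[[0,0,0,0.0017,0,0,0],[0,0,0,0.0033,0,0,0],[0,0,0,0.0033,0,0,0],[0,0,0,0.0033,0,0,0]]}'
```

```text
t: 35.05
tool_pos: [0.5222, 0.2393, -0.0173]
tool_rot: [0.318, 3.125, 0.001]
contact_force: [-2.5, 0.3, 3.2]
opening: 0.0412
grip_force: 41.1
```

In the tool's units: 0.001 m is 0.0017.

```bash
python3 jog.py '{"deltas":[[0,0,0,0.0017,0,0,0],[0,0,0,0.0017,0,0,0],[0,0,0,0.0017,0,0,0]]}'
```

```text
t: 35.3
tool_pos: [0.5223, 0.2393, -0.0173]
tool_rot: [-0.318, -3.125, -0.001]
contact_force: [-5.0, -1.6, 8.8]
opening: 0.0403
grip_force: 41.9
```

In the tool's units: -0.12 m is -0.2, -0.09 m is -0.15.

```bash
python3 jog.py '{"deltas":[[0.065,0,0,-0.0017,0,0,0],[0.065,0,0,-0.0017,0,0,0],[0.065,0,0,-0.0017,0,0,0],[0.065,0,0,-0.0017,0,0,0],[0.065,0,0,-0.0333,0,0,0],[0.065,0,0,-0.0833,0,0,0],[0.065,0,0,-0.15,0,0,0],[0.06,0,0,-0.2,0,0,0],[0.06,0,0,-0.2,0,0,0],[0.06,0,0,-0.2,0,0,0],[0.06,0,0,-0.2,0,0,0]]}'; python3 go.py 432,-5.3,100,90
```

```text
t: 36.22
tool_pos: [0.5217, 0.2389, 0.1006]
tool_rot: [-0.318, -3.125, -0.001]
contact_force: [0.1, -0.6, -0.4]
opening: 0.0605
grip_force: 0.0
t 36.22 pos [0.5217 0.2389 0.1006] q6 -1.07
432,-5.3,100,90 [ 0.039 -0.257  0.   ] [ 0.001 -0.001 -0.203]
```

In the tool's units: -0.257 m is -0.4283, 0.039 m is 0.065, -0.203 rad is -0.0646.

```bash
python3 jog.py '{"deltas":[[0.06,0.065,-0.4283,0,0,0,-0.0646],[0.06,0.065,-0.4283,0,0,0,-0.0646],[0.06,0.065,-0.4283,0,0,0,-0.0646],[0.06,0.065,-0.4283,0,0,0,-0.0646],[0.06,0.065,-0.4283,0,0,0,-0.0646],[0.06,0.065,-0.4283,0,0,0,-0.0646],[0.06,0.065,-0.4283,0,0,0,-0.0646],[0.06,0.065,-0.4283,0,0,0,-0.0646],[0.06,0.065,-0.4283,0,0,0,-0.0646],[0.06,0.065,-0.4283,0,0,0,-0.0646],[0.06,0.065,-0.4283,0,0,0,-0.0646]]}'; python3 go.py 432,-5.3,-20,90
```

```text
t: 37.13
tool_pos: [0.4322, -0.0036, 0.1005]
tool_rot: [0.003, -3.141, -0.002]
contact_force: [-0.3, 0.1, 0.7]
opening: 0.0597
grip_force: 0.0
t 37.13 pos [ 0.4322 -0.0036  0.1005] q6 -1.76
432,-5.3,-20,90 [ 0.    -0.002  0.121] [ 0.002 -0.001  0.002]
```

The rows are not in the units I measure in: shifts go in shares of 0.6 m and turns go in shares of pi rad. I convert before sending: 0.12 m is 0.2, 0.11 m is 0.1833.

```bash
python3 jog.py '{"deltas":[[0.06,0,-0.0017,0.05,0,0,0],[0.06,0,-0.0017,0.1,0,0,0],[0.06,0,-0.0017,0.15,0,0,0],[0.06,0,-0.0017,0.1833,0,0,0],[0.06,0,-0.0017,0.2,0,0,0],[0.06,0,-0.0017,0.2,0,0,0],[0.06,0,-0.0017,0.2,0,0,0],[0,0,-0.0017,0.2,0,0,0],[0,0,-0.0017,0.2,0,0,0],[0,0,-0.0017,0.2,0,0,0],[0,0,-0.0017,0.2,0,0,0],[0,0,-0.0017,0.2,0,0,0],[0,0,-0.0017,0.2,0,0,0]]}' 40;python3 jog.py '{"deltas":[[0,0,0,-0.0167,0,0,0],[0,0,0,-0.05,0,0,0],[0,0,0,-0.1,0,0,0],[0,0,0,-0.15,0,0,0],[0,0,0,-0.1833,0,0,0],[0,0,0,-0.2,0,0,0],[0,0,0,-0.2,0,0,0],[0,0,0,-0.2,0,0,0]]}'; python3 go.py 530,-341,100,91.6
```

```text
t: 38.22
tool_pos: [0.4342, -0.0058, -0.0169]
tool_rot: [0.0, 3.137, 0.001]
contact_force: [-0.4, 2.1, 6.0]
opening: 0.0328
grip_force: 40.1
t: 38.88
tool_pos: [0.4319, -0.0058, 0.1008]
tool_rot: [-0.0, 3.141, 0.001]
contact_force: [0.2, -0.6, -0.8]
opening: 0.0325
grip_force: 39.8
t 38.88 pos [ 0.4319 -0.0058  0.1008] q6 -1.76
530,-341,100,91.6 [-0.098 -0.335  0.001] [ 0.001  0.    -0.028]
```

In the tool's units: -0.335 m is -0.5583, -0.3 m is -0.5, -0.028 rad is -0.0089.

```bash
python3 jog.py '{"deltas":[[0,-0.01,-0.0333,0,0,0,-0.0032],[0,-0.03,-0.1,0,0,0,-0.0064],[0,-0.05,-0.1667,0,0,0,-0.0089],[0,-0.0683,-0.2333,0,0,0,-0.0089],[0,-0.0883,-0.3,0,0,0,-0.0089],[0,-0.1083,-0.3667,0,0,0,-0.0089],[0,-0.1267,-0.4333,0,0,0,-0.0089],[0,-0.1467,-0.5,0,0,0,-0.0089],[0,-0.1633,-0.5583,0,0,0,-0.0089],[0,-0.1633,-0.5583,0,0,0,-0.0089],[0,-0.1633,-0.5583,0,0,0,-0.0089],[0,-0.1633,-0.5583,0,0,0,-0.0089]]}' ; python3 go.py 530,-341,-9,91.6
```

```text
t: 39.88
tool_pos: [0.5288, -0.3396, 0.0979]
tool_rot: [0.044, -3.138, -0.007]
contact_force: [0.4, 0.1, -1.4]
opening: 0.0325
grip_force: 40.0
t 39.88 pos [ 0.5288 -0.3396  0.0979] q6 -2.29
530,-341,-9,91.6 [-0.001 -0.002  0.107] [ 0.004 -0.003 -0.   ]
```

In the tool's units: 0.11 m is 0.1833, 0.109 m is 0.1817.

```bash
python3 jog.py '{"deltas":[[0,0,-0.0017,0.0333,0,0,0],[0,0,-0.0017,0.0833,0,0,0],[0,0,-0.0017,0.1333,0,0,0],[0,0,-0.0017,0.1583,0,0,0],[0,0,-0.0017,0.17,0,0,0],[0,0,-0.0017,0.1783,0,0,0],[0,0,-0.0017,0.1817,0,0,0],[0,0,-0.0017,0.1833,0,0,0],[0,0,-0.0017,0.1833,0,0,0],[0,0,-0.0017,0.1833,0,0,0],[0,0,-0.0017,0.1833,0,0,0]]}'
```

```text
t: 40.8
tool_pos: [0.531, -0.3423, -0.0079]
tool_rot: [-0.044, 3.139, -0.001]
contact_force: [0.4, 0.8, -0.9]
opening: 0.0326
grip_force: 40.0
```

In the tool's units: 0.002 m is 0.0033, 0.001 m is 0.0017.

```bash
python3 jog.py '{"deltas":[[0,0,0,0.0017,0,0,0],[0,0,0,0.0033,0,0,0],[0,0,0,0.0033,0,0,0],[0,0,0,0.0033,0,0,0]]}'
```

```text
t: 41.13
tool_pos: [0.5302, -0.3416, -0.0114]
tool_rot: [-0.044, 3.141, 0.002]
contact_force: [0.4, -0.7, -0.1]
opening: 0.0324
grip_force: 40.0
```

In the tool's units: 0.001 m is 0.0017.

```bash
python3 jog.py '{"deltas":[[0,0,0,0.0017,0,0,0],[0,0,0,0.0017,0,0,0],[0,0,0,0.0017,0,0,0]]}'
```

```text
t: 41.38
tool_pos: [0.5302, -0.3416, -0.0124]
tool_rot: [-0.044, 3.141, 0.002]
contact_force: [-0.5, -0.0, -0.9]
opening: 0.0324
grip_force: 40.0
```

In the tool's units: 0.002 m is 0.0033, 0.001 m is 0.0017.

```bash
python3 jog.py '{"deltas":[[0,0,0,0.0017,0,0,0],[0,0,0,0.0033,0,0,0],[0,0,0,0.0033,0,0,0],[0,0,0,0.0033,0,0,0]]}'
```

```text
t: 41.72
tool_pos: [0.5304, -0.3418, -0.0128]
tool_rot: [0.045, -3.141, -0.002]
contact_force: [-3.0, 2.4, 6.2]
opening: 0.0324
grip_force: 40.7
```

Seated as predicted. Release and rise, then fetch the orange box.

In the tool's units: -0.117 m is -0.195, -0.09 m is -0.15.

```bash
python3 jog.py '{"deltas":[[0.06,0,0,-0.0017,0,0,0],[0.06,0,0,-0.0017,0,0,0],[0.06,0,0,-0.0017,0,0,0],[0.06,0,0,-0.0017,0,0,0],[0.06,0,0,-0.0333,0,0,0],[0.06,0,0,-0.0833,0,0,0],[0.06,0,0,-0.15,0,0,0],[0.06,0,0,-0.195,0,0,0],[0.06,0,0,-0.195,0,0,0],[0.06,0,0,-0.195,0,0,0],[0.06,0,0,-0.195,0,0,0]]}'; python3 go.py 660.5,-123,100,107.5; python3 meas.py | grep -A1 orange
```

```text
t: 42.63
tool_pos: [0.5298, -0.3414, 0.1019]
tool_rot: [0.044, -3.141, -0.003]
contact_force: [-0.3, 0.6, -0.6]
opening: 0.0597
grip_force: 0.0
t 42.63 pos [ 0.5298 -0.3414  0.1019] q6 -2.29
660.5,-123,100,107.5 [-0.137  0.215  0.002] [ 0.002 -0.    -0.277]Traceback (most recent call last):
  File "meas.py", line 14, in <module>
    c=np.vstack(blobs(rng(H,lo,hi),roi)); print(nm,rect(proj("top",c,.04)))
    return _nx.concatenate(arrs, 0, dtype=dtype, casting=casting)
           ~~~~~~~~~~~~~~~^^^^^^^^^^^^^^^^^^^^^^^^^^^^^^^^^^^^^^^
ValueError: need at least one array to concatenate
```

In the tool's units: 0.215 m is 0.3583, -0.137 m is -0.2283, -0.277 rad is -0.0882.

```bash
python3 jog.py '{"deltas":[[0.07,-0.2283,0.3583,0,0,0,-0.0882],[0.07,-0.2283,0.3583,0,0,0,-0.0882],[0.07,-0.2283,0.3583,0,0,0,-0.0882],[0.07,-0.2283,0.3583,0,0,0,-0.0882],[0.07,-0.2283,0.3583,0,0,0,-0.0882],[0.07,-0.2283,0.3583,0,0,0,-0.0882],[0.07,-0.2283,0.3583,0,0,0,-0.0882],[0.07,-0.2283,0.3583,0,0,0,-0.0882],[0.07,-0.2283,0.3583,0,0,0,-0.0882],[0.07,-0.2283,0.3583,0,0,0,-0.0882],[0.07,-0.2283,0.3583,0,0,0,-0.0882]]}'; python3 go.py 660.5,-123,-20,107.5
```

```text
t: 43.6
tool_pos: [0.6601, -0.1244, 0.1023]
tool_rot: [0.474, -3.105, -0.002]
contact_force: [0.4, 0.5, 0.0]
opening: 0.0699
grip_force: 0.0
t 43.6 pos [ 0.6601 -0.1244  0.1023] q6 -2.17
660.5,-123,-20,107.5 [-0.001  0.001  0.122] [ 0.001 -0.001 -0.002]
```

In the tool's units: 0.121 m is 0.2017, 0.12 m is 0.2.

```bash
python3 jog.py '{"deltas":[[0.07,0,0.0017,0.05,0,0,0],[0.07,0,0.0017,0.1,0,0,0],[0.07,0,0.0017,0.15,0,0,0],[0.07,0,0.0017,0.1833,0,0,0],[0.07,0,0.0017,0.2,0,0,0],[0.07,0,0.0017,0.2017,0,0,0],[0.07,0,0.0017,0.2017,0,0,0],[0,0,0.0017,0.2017,0,0,0],[0,0,0.0017,0.2017,0,0,0],[0,0,0.0017,0.2017,0,0,0],[0,0,0.0017,0.2017,0,0,0],[0,0,0.0017,0.2017,0,0,0],[0,0,0.0017,0.2017,0,0,0]]}' 40;python3 jog.py '{"deltas":[[0,0,0,-0.0167,0,0,0],[0,0,0,-0.05,0,0,0],[0,0,0,-0.1,0,0,0],[0,0,0,-0.15,0,0,0],[0,0,0,-0.1833,0,0,0],[0,0,0,-0.2,0,0,0],[0,0,0,-0.2,0,0,0],[0,0,0,-0.2,0,0,0]]}'; python3 go.py 529,-261,100,91.6
```

```text
t: 44.68
tool_pos: [0.6626, -0.1224, -0.0155]
tool_rot: [-0.477, 3.101, -0.001]
contact_force: [-1.0, -0.8, 7.0]
opening: 0.0329
grip_force: 42.3
t: 45.35
tool_pos: [0.6605, -0.1219, 0.1016]
tool_rot: [-0.478, 3.105, 0.002]
contact_force: [-0.0, -0.4, -1.4]
opening: 0.0329
grip_force: 41.6
t 45.35 pos [ 0.6605 -0.1219  0.1016] q6 -2.17
529,-261,100,91.6 [ 0.167 -0.093  0.001] [0.001 0.    0.277]
```

In the tool's units: 0.167 m is 0.2783, 0.15 m is 0.25, 0.277 rad is 0.0882.

```bash
python3 jog.py '{"deltas":[[0,0.0283,-0.015,0,0,0,0.0095],[0,0.0833,-0.0467,0,0,0,0.0255],[0,0.14,-0.0783,0,0,0,0.0446],[0,0.195,-0.1083,0,0,0,0.0637],[0,0.25,-0.14,0,0,0,0.0796],[0,0.2783,-0.155,0,0,0,0.0882],[0,0.2783,-0.155,0,0,0,0.0882],[0,0.2783,-0.155,0,0,0,0.0882],[0,0.2783,-0.155,0,0,0,0.0882]]}' ; python3 go.py 529,-261,-6,91.6
```

```text
t: 46.1
tool_pos: [0.5289, -0.2599, 0.1]
tool_rot: [0.045, -3.139, -0.005]
contact_force: [0.3, 0.5, -1.4]
opening: 0.0332
grip_force: 41.6
t 46.1 pos [ 0.5289 -0.2599  0.1   ] q6 -2.18
529,-261,-6,91.6 [-0.    -0.001  0.106] [ 0.003 -0.002  0.001]
```

In the tool's units: 0.109 m is 0.1817, 0.107 m is 0.1783.

```bash
python3 jog.py '{"deltas":[[0,0,-0.0017,0.0333,0,0,0],[0,0,-0.0017,0.0833,0,0,0],[0,0,-0.0017,0.1333,0,0,0],[0,0,-0.0017,0.1583,0,0,0],[0,0,-0.0017,0.17,0,0,0],[0,0,-0.0017,0.1783,0,0,0],[0,0,-0.0017,0.1817,0,0,0],[0,0,-0.0017,0.1817,0,0,0],[0,0,-0.0017,0.1817,0,0,0],[0,0,-0.0017,0.1817,0,0,0]]}'
```

```text
t: 46.93
tool_pos: [0.5307, -0.2624, -0.0056]
tool_rot: [-0.044, 3.139, -0.001]
contact_force: [0.2, 0.1, -0.7]
opening: 0.0329
grip_force: 41.6
```

In the tool's units: 0.002 m is 0.0033, 0.001 m is 0.0017.

```bash
python3 jog.py '{"deltas":[[0,0,0,0.0017,0,0,0],[0,0,0,0.0033,0,0,0],[0,0,0,0.0033,0,0,0],[0,0,0,0.0033,0,0,0]]}'
```

```text
t: 47.27
tool_pos: [0.5295, -0.2619, -0.0091]
tool_rot: [-0.044, 3.141, 0.001]
contact_force: [0.4, 0.1, -1.0]
opening: 0.0334
grip_force: 41.6
```

In the tool's units: 0.001 m is 0.0017.

```bash
python3 jog.py '{"deltas":[[0,0,0,0.0017,0,0,0],[0,0,0,0.0017,0,0,0],[0,0,0,0.0017,0,0,0]]}'
```

```text
t: 47.52
tool_pos: [0.5294, -0.2617, -0.0103]
tool_rot: [-0.044, 3.141, 0.002]
contact_force: [0.4, 0.2, -1.1]
opening: 0.0333
grip_force: 41.6
```

In the tool's units: 0.002 m is 0.0033, 0.001 m is 0.0017.

```bash
python3 jog.py '{"deltas":[[0,0,0,0.0017,0,0,0],[0,0,0,0.0033,0,0,0],[0,0,0,0.0033,0,0,0],[0,0,0,0.0033,0,0,0]]}'
```

```text
t: 47.85
tool_pos: [0.5296, -0.2619, -0.0116]
tool_rot: [-0.044, 3.141, 0.001]
contact_force: [-2.8, 1.1, 4.7]
opening: 0.0329
grip_force: 42.2
```

In the tool's units: 0.001 m is 0.0017.

```bash
python3 jog.py '{"deltas":[[0,0,0,0.0017,0,0,0],[0,0,0,0.0017,0,0,0],[0,0,0,0.0017,0,0,0]]}'
```

```text
t: 48.1
tool_pos: [0.5296, -0.2619, -0.0116]
tool_rot: [0.044, -3.141, -0.002]
contact_force: [-5.6, 3.4, 9.5]
opening: 0.0328
grip_force: 42.9
```

In the tool's units: -0.22 m is -0.3667, -0.16 m is -0.2667.

```bash
python3 jog.py '{"deltas":[[0.06,0,0,-0.0017,0,0,0],[0.06,0,0,-0.0017,0,0,0],[0.06,0,0,-0.0017,0,0,0],[0.06,0,0,-0.0017,0,0,0],[0.06,0,0,-0.0333,0,0,0],[0.06,0,0,-0.0833,0,0,0],[0.06,0,0,-0.15,0,0,0],[0.06,0,0,-0.2167,0,0,0],[0.06,0.0667,0,-0.2667,0,0,0],[0.06,0.1333,-0.05,-0.2667,0,0,0],[0.06,0.2,-0.1167,-0.2667,0,0,0],[0.06,0.25,-0.1833,-0.2667,0,0,0],[0.06,0.25,-0.25,-0.2667,0,0,0],[0.06,0.25,-0.3167,-0.2667,0,0,0],[0.06,0.25,-0.3667,-0.2667,0,0,0],[0.06,0.25,-0.3667,-0.2667,0,0,0],[0.06,0.25,-0.3667,-0.2667,0,0,0]]}'
python3 - <<'E'
from h import *
i=[cv2.convertScaleAbs(get_image(n),alpha=1.5) for n in("top","scene")]
cv2.imwrite("pics/z.png",cv2.cvtColor(cv2.resize(np.vstack([i[0][100:320,80:540],cv2.resize(i[1][60:400,180:560],(460,412))]),None,fx=.94,fy=.94),cv2.COLOR_RGB2BGR))
E
```

```text
t: 49.52
tool_pos: [0.3846, -0.4895, 0.1461]
tool_rot: [-0.038, 3.141, 0.0]
contact_force: [0.2, 0.7, -0.7]
opening: 0.0597
grip_force: 0.0
```

View pics/z.png

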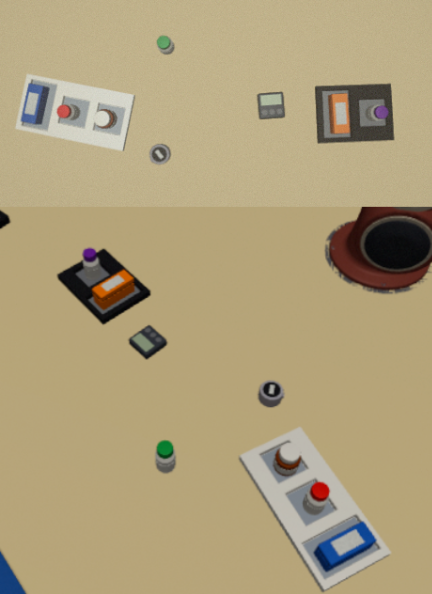

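All five things stand in the right pockets: blue (35,104), red (66,112), jar (105,119), orange (339,113) and purple (380,113) in the upper (top-camera) half. The bystanders haven't moved. One numeric check before handing in.

```bash
python3 - <<'E'
from h import *
im,H=hsv("top"); H=cv2.medianBlur(H,3)
W=(np.array([.537,.3155]),np.radians(-11.6)); B=(np.array([.529,-.3013]),np.radians(1.6))
def rel(t,w): # tray x axis along world +x-ish or -x; y towards world -y
    d=w-t[0]; c,s=np.cos(t[1]),np.sin(t[1]); return np.round([(d[0]*c+d[1]*s)*1000, (d[0]*s-d[1]*c)*1000],1)
def cen(m,roi,z):
    c=blobs(m,roi)[0]; M=cv2.moments(c); return proj("top",[M['m10']/M['m00'],M['m01']/M['m00']],z)[0]
lab=rng(H,(0,0,105),(180,45,255))
print("red",rel(W,cen(rng(H,(0,110,60),(8,255,255)),(130,195,175,245),.066)))
print("jar",rel(W,cen(rng(H,(10,0,128),(60,30,255)),(182,216,200,238),.054)))
bl=np.vstack(blobs(rng(H,(95,80,30),(130,255,255)),(95,180,140,240))); print("blue",rel(W,rect(proj("top",bl,.044))[0]/1000))
ob=np.vstack(blobs(rng(H,(3,110,80),(17,255,255)),(420,190,470,250))); print("orange",rel(B,rect(proj("top",ob,.044))[0]/1000))
print("purple",rel(B,cen(rng(H,(125,60,30),(165,255,255)),(470,200,505,240),.066)))
E
python3 meas.py 2>/dev/null| grep -E "green|tally|timer"
```

```text
red [-1.2 -2.3]
jar [-0.1 77. ]
blue [  1.1 -81.8]
orange [  0.1 -41. ]
purple [-1.4 41.3]
green [[678.8 109.4]] area 133.0
tally [[445.2 122.2]] area 348.5
```

```bash
python3 -c "
from station import ctrl, sensors, get_image, camera_params
print(ctrl.finish_job())"
```

```text
the job is handed in; nothing more can be done
None
```

Both kits are made up and handed in at about 50 s: all five things are on their pocket floors within about 3 mm of centre by my last camera check, with the green-capped bottle, tally counter and timer left where they were; the judge's verdict was not shown.

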